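Press a house ornament's back panel home in a ratchet bench clamp

TASK

Stand the little white house upright on the bench clamp's board between the stop block and the jaw, its wooden back panel facing the jaw and still standing proud, and let go. Pump the orange trigger until the jaw has pressed the panel fully home and goes tight (use the clamp, not the fingers, to press the panel, and do not crush the house), then hold the red release pushed in until the jaw has sprung all the way back, and leave the house standing there. Leave everything else on the table where it is.

Things in the scene. Friction and masses are not known exactly. Their poses are not given: they have to be found in the camera images.
- clamp: Bench clamp fixed to the table: plywood board 250 (x) x 120 (y) x 12 mm; origin under the board's centre. From the stop block its +x runs to the jaw and blue head; at yaw -90 deg +x points to the robot's right, +y away from it. Seat point at 46 mm to -x and 15 to +y. A black fixed grip, 11 x 22, stands at x = 94 to 106, top 143 high; the guard, x = 25 to 69, y = -9 to -49, 109 high.
- house: Little white gabled house, 45 (x) x 50 (y) x 110 (z) mm, 0.14 to 0.24 kg, loose; origin at the centre of its underside, z up. Its front faces its own -x; its back, at x = +23, carries the wooden panel. The side walls (y = -25 and +25) are upright to about 75 mm, the roof slopes to a ridge; grasp it across y about 60 mm above its underside. At the start it stands behind the soap boxes.
- panel (a joint): How far the back panel stands proud of its home, in m: 0 = flush against the house, most 0.011, at the start 0.007 to 0.010. It slides along the house's x on four dowels with about 5 N of friction and stays where it is left.
- back_panel: The pale wooden back panel of the house, 8 thick x 40 wide x 58 high mm, 4 to 62 mm above the house's underside; origin on its inner face at the height of the house's underside, axes as the house's.
- panel_face (a point): Centre of the panel's outer face, 33 mm above the house's underside.
- seat (a point): Point on top of the clamp's board, 12 mm above the table, on the clamp line, 41 mm in front of the open jaw's face. Axes as the clamp's: +x from the stop block to the jaw, z up, y across.
- stop_block: Dark steel stop block with a black rubber face, 50 wide, 48 high, fixed on the board at the -x end; set 0 to 12 mm differently from run to run. Origin on the board; its rubber face is 3 mm to +x of its origin (axes as the seat's) and faces the jaw.
- jaw (a joint): Advance of the jaw towards the stop block, in m: 0 = fully back, most 0.037. A spring of 1 to 3 N pulls it back; the ratchet holds it at 10 mm steps, to which it falls back when the trigger returns. The house with its panel home is 54 mm long, so the panel is home when jaw and stop are 54 mm apart: 2 to 4 pumps. The jaw presses with about 2 times the force on the trigger.
- jaw_pad: Black rubber pad of the jaw, 44 wide, spans 4 to 48 mm above the board; origin at the centre of its width on the face, 22 mm above the board.
- jaw_face (a point): Centre of the jaw pad's face, 26 mm above the board; the face looks along the seat's -x.
- trigger (a joint): Angle of the orange trigger in rad: 0 = at rest (leaning 0.25 towards the jaw), most 0.5. Pushed along the seat's +x, towards the black fixed grip, it grows and drives the jaw about 14 mm forward; its first 0.04 rad is idle. A spring returns it. A free pump takes 3 to 10 N at the trigger; with the panel home it goes rigid before its end. It must be back at 0 before the release can free the jaw.
- trigger_pad (a point): Middle of the trigger's push face (the side towards the jaw), 70 mm from its pivot. The trigger is an upright orange bar 20 wide (y) x 10 thick, its upper end 16 mm beyond this point. Its pivot is 111 mm to +x of the seat point and 52 mm above the board, its axis along y.
- release (a joint): How far the red release button is pushed in, in m: 0 = out, most 0.007. It frees the jaw at about 0.006 and must be held in until the jaw is back; this takes 2 to 9 N. A spring returns it. It also bobs while the trigger is pumped.
- release_top (a point): Centre of the top of the round red button, 22 mm across, 9 mm out of its collar, on the head's sloping side that faces -y of the seat (the robot). It is pushed along a line tilted 35 deg from vertical: direction 0, 0.574, -0.819 in seat axes. A steel guard plate 60 mm above overhangs it by 12 mm, barring straight-down access: come along its own line.
- mug: Bystander, to be left alone: white mug, 74 x 105 x 83 mm; origin at the centre of its underside.
- secateurs: Bystander, to be left alone: red-handled secateurs lying flat, 66 x 193 x 14 mm; origin at the centre of its underside.
- tealight_a: Bystander, to be left alone: tealight, 38 across, 20 high mm; origin at the centre of its underside.
- tealight_b: Bystander, to be left alone: tealight, 38 across, 20 high mm; origin at the centre of its underside.
- matchbox: Bystander, to be left alone: box of matches, 36 x 55 x 16 mm; origin at the centre of its underside.
- toadstool: Bystander, to be left alone: red toadstool ornament, 62 across, 80 high mm; origin at the centre of its underside.
- mug_dark: Bystander, to be left alone: dark blue mug, 72 x 103 x 85 mm; origin at the centre of its underside.
Mind the look-alikes: they are no part of the job. What is shaped like the house but green is not meant.

How it is judged:
By the outcome, as a careful person would: the job done as asked, in the order asked, and still so for the second after the job is handed in, with the robot touching nothing.
It also fails if it takes over 61 s, if anything falls off the work surface, if the arm or the gripper's body presses on something with over 40 N, if the wrist force passes 120 N, or if a joint passes its speed limit or range.

ROBOT

A 6-joint arm with a two-finger parallel gripper is mounted at the origin on a cart in front of the work surface, level with it; the furniture and walls round the work are solid. World frame = base frame: x ahead of the robot, y to its left, z up, the work surface at z = 0. Lengths are in m, angles in rad, forces in N, time in s.
With the tool pointing down it reaches from about 0.225 to 0.875 m from the base axis. Payload 3.4 kg.
Tool frame: the origin (TCP) lies on the mounting face of the last link; the fingertips stand 173 mm ahead of it and the grasp point (between the pads) lies 155 mm ahead of it; x points along the fingers, y is the direction in which the jaws open and shut, and the axes are right-handed (so a half turn about x gives the same grasp; the last joint's range is limited). The gripper opens to 85 mm and grips with 20 to 120 N. Pads are 22 mm wide; open, the fingers measure 114 mm over their backs; the gripper's body (76 mm by 85 mm) begins 54 mm behind the grasp point. The pads swing forward as they close: fully open they stand 13 mm farther back than shut.
Start: joints at [-1.304, 0.276, 1.505, -0, 1.361, -0.121], TCP at [0.217, -0.532, 0.405] pointing down, gripper open.
Joint ranges: [-2.89, 2.89], [-0.75, 2.08], [0.22, 2.7], [-1.18, 4.32], [0.11, 2.71], [-2.7, 2.7]. Speed limits (rad/s): [2.57, 2.57, 3.14, 3.14, 3.14, 3.14].

INTERFACE

Orientations are given as a unit quaternion [w, x, y, z].
In Python, from rig import manip gives the robot as it stands.
- The arm moves only by the tool arm_command, never from a script. Its argument "targets" is a list of rows, each an object with "dp": the shift along the tool's x, y, z in m, a list of three; "turn": the turn, a rotation vector about the tool's x, y, z in degrees, a list of three; "grip": the opening, from -1 (shut) to 1 (fully open). In form: [{"dp": [tx, ty, tz], "turn": [wx, wy, wz], "grip": grip}, ...]. A call has 1 to 8 rows; each row shifts and turns the commanded pose from where the row before left it, along the tool's axes as they then stand; what a row does not reach is not made up. A row lasts 1/10 s, in which the tool goes at most 50 mm and 8.59 degrees, less where a joint would pass 70% of its speed; a pose out of reach is approached as far as the arm can. A call with a gripper value outside its range is refused whole. The fingers move at their own pace and stop on an object; "grip_force" is the grip in N (left out, the last holds). Time passes only in rows, so rows that do not move let the fingers close. It gives the time, the measured TCP pose, the force and the opening at its end, in the units of the state.
- manip.get_state(): the state, without advancing time (a new reading comes with each control period).
- manip.get_image(name): name is "scene" or "side" or "wrist"; returns the picture (420x560x3 uint8, red, green, blue); there is no depth.
- manip.calibration(name): a dict with "fx", "fy", "cx", "cy" (pixels), "k1" (the pictures are not rectified: a ray, as slopes to the right and down, at radius r is drawn at 1 + k1 r^2 times it, then the intrinsics apply), "R" (3x3) and "t" (3): a world point X has camera coordinates R X + t. Camera axes: x right, y down, z forward; pixel columns grow to the right and rows downward; lengths in m; the calibration is good to about 2 mm. A picture is of the moment at which its call begins: read the wrist's pose just before it. calibration takes no time and is no camera call; for the wrist camera it gives the pose at the moment of the call.
- manip.sign_off(): hands the job in, once; it reports no verdict.
The state is a dict: "clock": time; "qpos": joint angles; "qd": joint speeds; "effort": joint torques, N m; "position": TCP position; "ee_rot": TCP orientation; "contact_force": force on the tool from outside, world axes, zero at the start; "moment": the same for the moment, N m; "width": finger opening in m.
Only numpy, scipy, OpenCV 4.12 (cv2) and the standard library are available. Lean on these libraries where they do the work, as an engineer would, in place of code of your own. Each camera call takes 0.05 s, during which the arm holds its last target.

## Working session

There is one attempt and no reset: what is moved stays moved. The work goes in short steps, Python scripts to look and compute and a tool call to move; the robot and the scene stay as the last step left them, time stands still between calls to the robot, and variables do not carry over. Pictures are saved under pics/ and viewed, and the job is handed in when it is done.

Besides the shell and the picture viewer there is one more tool, called after "Emit:" as name(argument=value, ...) on one line, values as JSON. arm_command: Moves the arm, as the interface text tells. Its arguments: {"type":"object","properties":{"targets":{"type":"array"},"grip_force":{"type":"number"}},"required":["targets"]}

```bash
ls; mkdir -p pics
cat > h.py <<'E'
import numpy as np, cv2
from rig import manip
def shot(n,f):
    c=manip.calibration(n); im=manip.get_image(n); cv2.imwrite('pics/'+f+'.png',cv2.cvtColor(im,cv2.COLOR_RGB2BGR)); np.savez('pics/'+f+'.npz',**{k:np.array(v) for k,v in c.items()}); return im,c
def ray(c,u,v):
    K=np.array([[c['fx'],0,c['cx']],[0,c['fy'],c['cy']],[0,0,1]],float)
    xd=np.array([(u-c['cx'])/c['fx'],(v-c['cy'])/c['fy']]); x=xd.copy()
    for _ in range(30): x=xd/(1+c['k1']*(x@x))
    R=np.array(c['R']);t=np.array(c['t'])
    d=R.T@np.array([x[0],x[1],1]); return -R.T@t, d/np.linalg.norm(d)
def onz(c,u,v,z):
    o,d=ray(c,u,v); return o+d*(z-o[2])/d[2]
def proj(c,X):
    p=np.array(c['R'])@np.array(X)+np.array(c['t']); x=p[:2]/p[2]; s=1+c['k1']*(x@x)
    return np.array([c['fx']*x[0]*s+c['cx'],c['fy']*x[1]*s+c['cy']])
def tri(obs):
    A=np.zeros((3,3));b=np.zeros(3)
    for c,u,v in obs:
        o,d=ray(c,u,v);P=np.eye(3)-np.outer(d,d);A+=P;b+=P@o
    X=np.linalg.solve(A,b); return X,[np.round(proj(c,X)-[u,v],1) for c,u,v in obs]
def load(f):
    z=np.load('pics/'+f+'.npz'); return {k:(z[k] if z[k].ndim else float(z[k])) for k in z}
E
python3 - <<'E'
from h import *
for n in('scene','side','wrist'):
    im,c=shot(n,n+'0'); R=np.array(c['R']); print(n,c['fx'],c['k1'],-R.T@np.array(c['t']),R[2])
print(manip.get_state())
E
```

```text
pics
scene 397.88015146371197 -0.1161629887154396 [0.15648212 0.58021688 1.09561076] [ 0.27488691 -0.51060209 -0.81469178]
side 380.4676733223787 0.011013006517925113 [ 0.29780236 -0.80233509  0.77766971] [ 0.17647408  0.7369176  -0.65254069]
wrist 341.8875996327697 -0.00719670899742841 [ 0.28553532 -0.50468633  0.37395674] [-0.26809281 -0.10865456 -0.95724628]
{'clock': 0.15, 'qpos': array([-1.30401147e+00,  2.76443684e-01,  1.50585260e+00,  2.71152575e-06,
        1.36069878e+00, -1.20996967e-01]), 'qd': array([ 0.00012275, -0.00296451, -0.00406381,  0.0011523 ,  0.00104006,
       -0.00037433]), 'effort': array([ 3.36005396e-03, -4.17140687e+01, -2.46033221e+01,  1.12550542e-04,
        7.70401588e-03,  2.04132583e-06]), 'position': array([ 0.21738319, -0.53215367,  0.40403761]), 'ee_rot': array([-0.13574936, -0.69382169, -0.13673852,  0.69389204]), 'contact_force': array([-0.08768423, -0.87668429, -0.44063515]), 'moment': array([0.00068728, 0.09280664, 0.01543219]), 'width': 0.0852696129416108}
```

View pics/scene0.png

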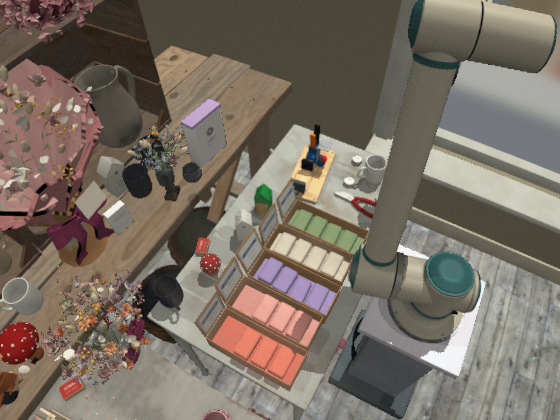

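View pics/side0.png

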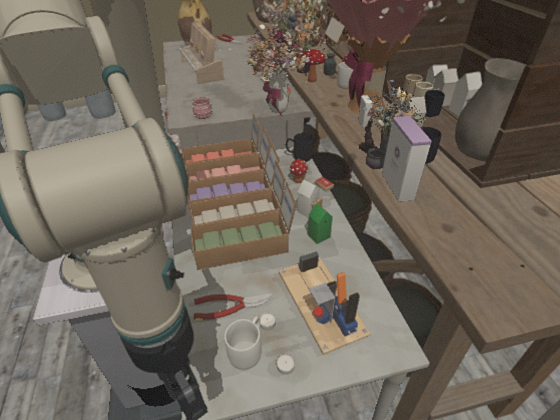

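View pics/wrist0.png

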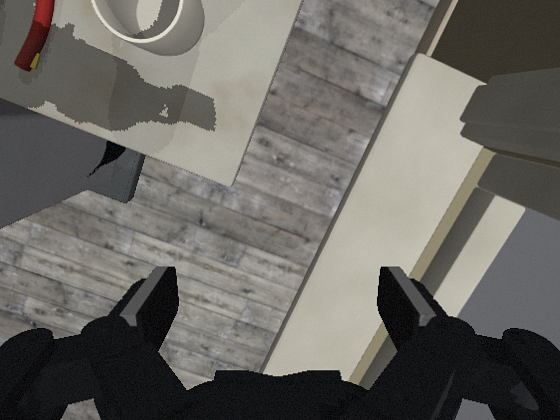

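Run:
```python
import cv2
a=cv2.imread('pics/scene0.png')[115:285,180:400]; cv2.imwrite('pics/s0z.png',cv2.resize(a,None,fx=3.5,fy=3.5,interpolation=cv2.INTER_CUBIC))
a=cv2.imread('pics/side0.png')[160:370,230:400]; cv2.imwrite('pics/d0z.png',cv2.resize(a,None,fx=2.8,fy=2.8,interpolation=cv2.INTER_CUBIC))
```

```text
(no output)
```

View pics/s0z.png

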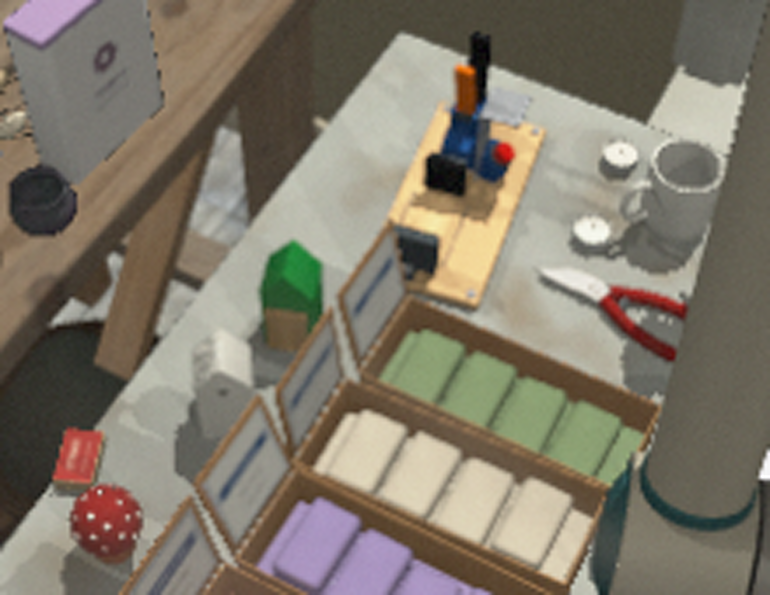

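View pics/d0z.png

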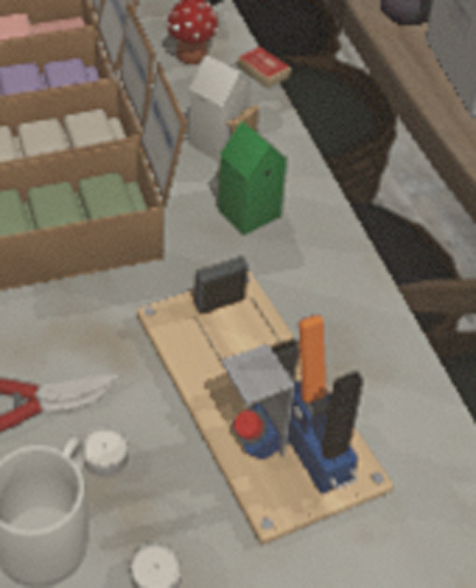

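Run:
```python
from h import *
cs,cd=load('scene0'),load('side0')
S=lambda x,y:(cs,180+x/3.5,115+y/3.5)
D=lambda x,y:(cd,230+x/2.8,160+y/2.8)
for n,s,d in [('stop-near corner',(474,306),(137,313)),('jaw-near',(547,130),(263,541)),('jaw-far',(437,104),(392,488))]:
    print(n,onz(*S(*s),.012),onz(*D(*d),.012),tri([S(*s),D(*d)]))
for n,s,d in [('stop top far',(437,235),(246,258)),('stop top near',(400,228),(196,270)),('trig top',(465,68),(313,320)),('grip top',(480,38),(346,376)),('red',(504,154),(248,425)),('house ridge',(225,337),(222,62)),('green ridge',(292,245),(245,128))]:
    print(n,tri([S(*s),D(*d)]))
```

```text
stop-near corner [ 0.44575588 -0.16672103  0.012     ] [ 0.44603139 -0.18039559  0.012     ] (array([ 0.44798549, -0.17296678,  0.00290889]), [array([0., 0.]), array([ 0.1, -0. ])])
jaw-near [ 0.47967355 -0.41356944  0.012     ] [ 0.48445209 -0.4210438   0.012     ] (array([ 0.48349597, -0.41879338,  0.00676732]), [array([-0.5, -0.3]), array([-0.9,  0.4])])
jaw-far [ 0.59989394 -0.39101619  0.012     ] [ 0.59814303 -0.40410788  0.012     ] (array([ 0.60274895, -0.39908212,  0.00268385]), [array([0.2, 0.1]), array([ 0.4, -0.2])])
stop top far (array([ 0.52264839, -0.19338897,  0.06613828]), [array([-5.5, -3.7]), array([-8.2,  3.5])])
stop top near (array([ 0.51790956, -0.17955952,  0.06049569]), [array([4.4, 2.6]), array([ 6.1, -2.9])])
trig top (array([ 0.54558746, -0.32903672,  0.14493755]), [array([-0.4, -0.3]), array([-0.7,  0.3])])
grip top (array([ 0.55267471, -0.37939869,  0.13957735]), [array([-0.2, -0.2]), array([-0.4,  0.2])])
red (array([ 0.49796249, -0.33731138,  0.03838987]), [array([-0.3, -0.2]), array([-0.5,  0.2])])
house ridge (array([0.59205607, 0.03688248, 0.11533277]), [array([-0.2, -0.1]), array([-0.2,  0.1])])
green ridge (array([ 0.58475711, -0.07313273,  0.12068319]), [array([1.2, 0.9]), array([ 1.5, -0.8])])
```

```bash
cat >> h.py <<'E'
from scipy.spatial.transform import Rotation as Ro
def rot(q): return Ro.from_quat([q[1],q[2],q[3],q[0]])
def st():
    s=manip.get_state(); return s, np.array(s['position']), rot(s['ee_rot']).as_matrix()
def plan(p1,R1):
    """shift in tool axes now & rotvec deg (tool)"""
    s,p,R=st(); print('dp tool',np.round(R.T@(np.array(p1)-p),4),'turn',np.round(Ro.from_matrix(R.T@R1).as_rotvec(degrees=True),2))
def mk(xd,yd):
    x=np.array(xd,float);x/=np.linalg.norm(x);y=np.array(yd,float);y-=x*(x@y);y/=np.linalg.norm(y);return np.c_[x,y,np.cross(x,y)]
E
python3 - <<'E'
from h import *
s,p,R=st();print(p);print(R.round(3)); c=manip.calibration('wrist'); Rc=np.array(c['R']); print((R.T@(-Rc.T@np.array(c['t'])-p)).round(4)); print((R.T@Rc.T).round(3))
E
```

```text
[ 0.21738319 -0.53215367  0.40403761]
[[-0.     0.378 -0.926]
 [ 0.001 -0.926 -0.378]
 [-1.    -0.001 -0.   ]]
[ 0.03    0.0004 -0.0735]
[[-0.001 -0.289  0.957]
 [ 1.    -0.002  0.001]
 [ 0.001  0.957  0.289]]
```

Run:
```python
from h import *
plan([.52,-.26,.45],mk([0,0,-1],[0,-1,0]))
```

```text
dp tool [-0.0457 -0.1376 -0.3831] turn [2.222e+01 1.000e-02 8.000e-02]
```

Emit:
arm_command(targets=[{"dp": [-0.006,-0.017,-0.045],"turn": [0,0,0],"grip": 1},{"dp": [-0.006,-0.017,-0.048],"turn": [0,0,0],"grip": 1},{"dp": [-0.006,-0.017,-0.048],"turn": [0,0,0],"grip": 1},{"dp": [-0.006,-0.017,-0.048],"turn": [0,0,0],"grip": 1},{"dp": [-0.006,-0.017,-0.048],"turn": [0,0,0],"grip": 1},{"dp": [-0.006,-0.017,-0.048],"turn": [0,0,0],"grip": 1},{"dp": [-0.006,-0.017,-0.048],"turn": [0,0,0],"grip": 1},{"dp": [-0.004,-0.018,-0.048],"turn": [7.4,0,0],"grip": 1}])

```text
clock: 0.95
position: [0.5129, -0.2658, 0.45]
ee_rot: [0.09, 0.701, 0.09, -0.701]
contact_force: [1.1, -1.6, 0.0]
width: 0.0858
```

Emit:
arm_command(targets=[{"dp": [0,0,0],"turn": [7.4,0,0],"grip": 1},{"dp": [0,0,0],"turn": [7.4,0,0],"grip": 1},{"dp": [0,0,0],"turn": [0,0,0],"grip": 1}])

```text
clock: 1.25
position: [0.512, -0.2668, 0.4492]
ee_rot: [-0.001, -0.707, -0.001, 0.707]
contact_force: [-0.2, -0.1, -0.5]
width: 0.0852
```

Run:
```python
from h import *
s,p,R=st();print(s['clock'],p);print(R.round(3)); shot('wrist','w1')
```

```text
1.25 [ 0.51201021 -0.26676671  0.44924847]
[[-0.001  0.002 -1.   ]
 [ 0.    -1.    -0.002]
 [-1.    -0.     0.001]]
```

View pics/w1.png

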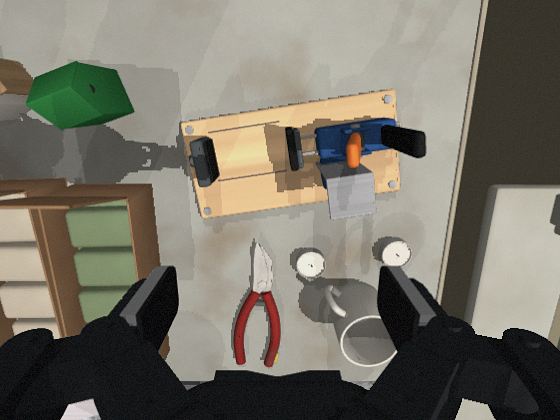

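Run:
```python
import cv2
a=cv2.imread('pics/w1.png')[75:235,165:435]; cv2.imwrite('pics/w1z.png',cv2.resize(a,None,fx=2.9,fy=2.9,interpolation=cv2.INTER_CUBIC))
```

```text
(no output)
```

View pics/w1z.png

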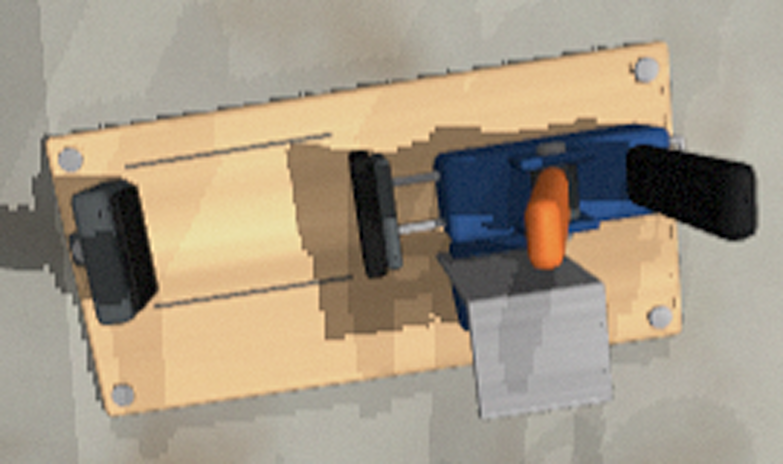

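Run:
```python
from h import *
c=load('w1'); Z=lambda x,y:(165+x/2.9-.3,75+y/2.9-.3)
P=[onz(c,*Z(x,y),.012)[:2] for x,y in[(47,138),(667,44),(681,330),(108,414)]]  # sf jf jn sn
P=np.array(P);print(P.round(4))
print('len',[np.linalg.norm(P[i]-P[(i+1)%4]).round(4) for i in range(4)])
ctr=P.mean(0); d=(P[1]+P[2]-P[0]-P[3]); d2=(P[0]+P[1]-P[2]-P[3]); print(ctr,np.degrees(np.arctan2(d[1],d[0])),np.degrees(np.arctan2(d2[1],d2[0])))
yaw=np.arctan2(d[1],d[0]); X=np.array([np.cos(yaw),np.sin(yaw)]);Y=np.array([-X[1],X[0]])
def loc(x,y,z): q=onz(c,*Z(x,y),z)[:2]-ctr; return (np.array([q@X,q@Y])*1000).round(1)
for n,a in [('stop bot far',(136,182,.012)),('stop bot near',(158,293,.012)),('stop top',(121,183,.06)),('stop top n',(137,308,.06)),('jaw top far',(349,153,.060)),('jaw top near',(369,277,.060)),('trig top far',(553,170,.147)),('trig near',(547,266,.147)),('grip top',(752,160,.143)),('grip top n',(750,236,.143)),('guard ne',(483,418,.109)),('guard',(609,400,.109)),('guard far l',(470,300,.109)),('engr',(127,166,.012)),('engr',(330,134,.012)),('e',(155,306,.012)),('e',(352,276,.012))]: print(n,loc(*a))
```

```text
[[ 0.5648 -0.1557]
 [ 0.6005 -0.4   ]
 [ 0.486  -0.4173]
 [ 0.4485 -0.1728]]
len [np.float64(0.2469), np.float64(0.1158), np.float64(0.2474), np.float64(0.1175)]
[ 0.52495708 -0.2864412 ] -81.47641070896174 8.458322660582747
stop bot far [-91.7  36.5]
stop bot near [-91.9  -9.6]
stop top [-87.4  40.1]
stop top n [-91.   -5.5]
jaw top far [-5.5 38.4]
jaw top near [-4.5 -6.7]
trig top far [47.1 31.8]
trig near [43.3  5.9]
grip top [102.  26.]
grip top n [100.9   5.2]
guard ne [ 25.6 -49.5]
guard [ 67.2 -49.4]
guard far l [25.6 -9.3]
engr [-94.   43.3]
engr [-11.3  43.5]
e [-94.2 -14.9]
e [-10.7 -14.5]
```

Emit:
arm_command(targets=[{"dp": [0,-0.04,-0.006],"turn": [0,0,0],"grip": 1},{"dp": [0,-0.045,-0.006],"turn": [0,0,0],"grip": 1},{"dp": [0,-0.045,-0.006],"turn": [0,0,0],"grip": 1},{"dp": [0,-0.045,-0.006],"turn": [0,0,0],"grip": 1},{"dp": [0,-0.045,-0.006],"turn": [0,0,0],"grip": 1},{"dp": [0,-0.045,-0.006],"turn": [0,0,0],"grip": 1},{"dp": [0,0,0],"turn": [0,0,0],"grip": 1}])

```text
clock: 2.0
position: [0.5474, 0.0018, 0.4497]
ee_rot: [0.002, 0.707, 0.004, -0.707]
contact_force: [-0.3, -0.6, -0.1]
width: 0.0858
```

Run:
```python
from h import *
s,p,R=st();print(s['clock'],p); shot('wrist','w2')
```

```text
2.0 [0.54742348 0.00183092 0.44970657]
```

View pics/w2.png

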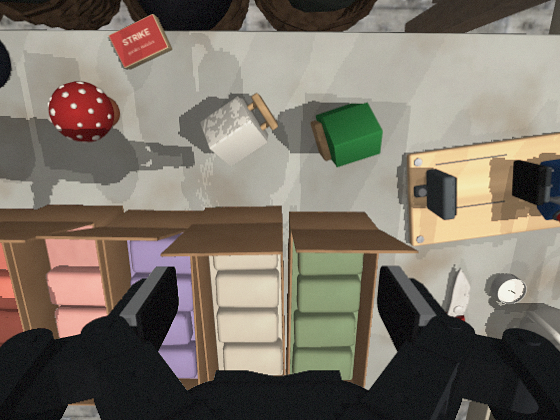

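Run:
```python
import cv2
a=cv2.imread('pics/w2.png')[75:185,170:310]; cv2.imwrite('pics/w2z.png',cv2.resize(a,None,fx=5.4,fy=5.4,interpolation=cv2.INTER_CUBIC))
```

```text
(no output)
```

View pics/w2z.png

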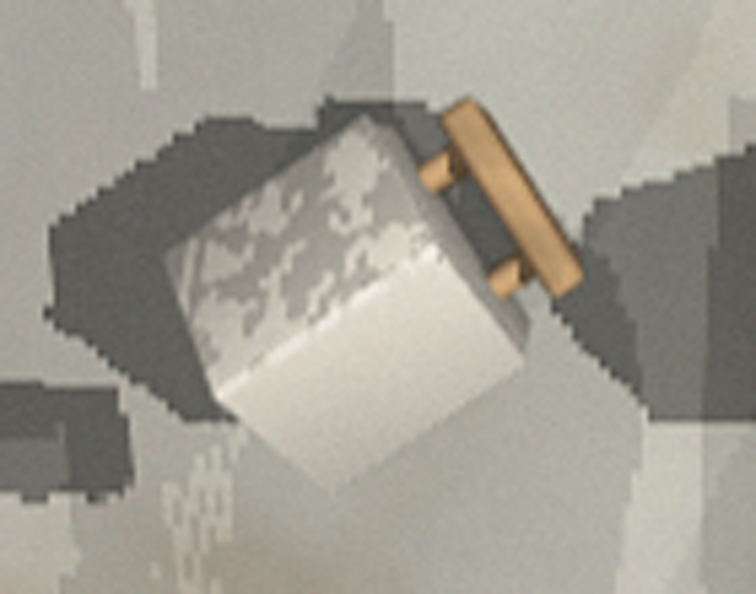

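Run:
```python
from h import *
c=load('w2'); Z=lambda x,y:(170+x/5.4-.4,75+y/5.4-.4)
f=lambda x,y,z:onz(c,*Z(x,y),z)[:2]
rf,rb=f(215,398,.11),f(435,252,.11)
ff,bf,fn,bn=f(165,258,.075),f(368,115,.075),f(332,492,.075),f(524,360,.075)
pa,pb=f(472,98,.062),f(583,278,.062); pc,pd=f(443,115,.062),f(556,297,.062)
print('ridge',rf,rb,np.linalg.norm(rb-rf)); print('eaves',ff,bf,fn,bn,np.linalg.norm(bf-ff),np.linalg.norm(ff-fn),np.linalg.norm(bf-bn))
for a in (rb-rf,bf-ff,bn-fn,bf-bn,ff-fn,pa-pb,pc-pd): print(np.degrees(np.arctan2(a[1],a[0])).round(1),end=' ')
ctr=(ff+bf+fn+bn)/4; print('ctr',ctr,(rf+rb)/2,'panel',(pa+pb)/2,(pc+pd)/2)
```

```text
ridge [0.58236397 0.0636506 ] [0.60626052 0.02657046] 0.044113290913267725
eaves [0.6032176  0.07844004] [0.62819211 0.04088126] [0.56054171 0.04944869] [0.58533385 0.01323673] 0.045104185775180466 0.051591952609521895 0.05100049668843011
-57.2 -56.4 -55.6 32.8 34.2 32.7 32.6 ctr [0.59432132 0.04550168] [0.59431224 0.04511053] panel [0.61546639 0.01279738] [0.61218473 0.01803499]
```

Run:
```python
from h import *
c=load('w2')
for z in (0,.03,.06,.1):
    print(z,[onz(c,u,v,z)[:2].round(3) for u,v in[(283,207),(283,252),(165,250),(205,208),(290,213),(415,250),(370,212)]])
cs,cd=load('scene0'),load('side0')
S=lambda x,y:(cs,180+x/3.5,115+y/3.5)
D=lambda x,y:(cd,230+x/2.8,160+y/2.8)
# card in front of cream & green box : top corners
print(tri([S(387,228),D(184,133)]),tri([S(332,312),D(128,42)]))
plan([.594,.045,.26],mk([0,0,-1],[.839,.545,0]))
```

```text
0 [array([ 0.494, -0.005]), array([ 0.432, -0.006]), array([0.433, 0.152]), array([0.492, 0.095]), array([ 0.486, -0.014]), array([ 0.436, -0.182]), array([ 0.489, -0.117])]
0.03 [array([ 0.504, -0.005]), array([ 0.445, -0.005]), array([0.447, 0.141]), array([0.502, 0.088]), array([ 0.496, -0.013]), array([ 0.449, -0.169]), array([ 0.498, -0.109])]
0.06 [array([ 0.513, -0.004]), array([ 0.459, -0.005]), array([0.46, 0.13]), array([0.511, 0.082]), array([ 0.506, -0.012]), array([ 0.462, -0.156]), array([ 0.507, -0.1  ])]
0.1 [array([ 0.525, -0.003]), array([ 0.477, -0.004]), array([0.478, 0.116]), array([0.523, 0.073]), array([ 0.519, -0.01 ]), array([ 0.48 , -0.138]), array([ 0.52 , -0.089])]
(array([ 0.51032391, -0.10662081,  0.1560205 ]), [array([0.2, 0.1]), array([ 0.2, -0.1])]) (array([0.49291037, 0.01135169, 0.18042248]), [array([1.8, 1.2]), array([ 2., -1.])])
dp tool [ 0.1896 -0.0451 -0.0469] turn [-1.2264e+02 -1.0000e-02  2.0000e-02]
```

Emit:
arm_command(targets=[{"dp": [0,-0.022,-0.023],"turn": [0,0,0],"grip": 1},{"dp": [0,-0.022,-0.024],"turn": [0,0,0],"grip": 1},{"dp": [0,0,0],"turn": [-8.2,0,0],"grip": 1},{"dp": [0,0,0],"turn": [-8.2,0,0],"grip": 1},{"dp": [0,0,0],"turn": [-8.2,0,0],"grip": 1},{"dp": [0,0,0],"turn": [-8.2,0,0],"grip": 1},{"dp": [0,0,0],"turn": [-8.2,0,0],"grip": 1},{"dp": [0,0,0],"turn": [-8.2,0,0],"grip": 1}])

```text
clock: 2.85
position: [0.5946, 0.0395, 0.4495]
ee_rot: [-0.296, -0.642, -0.296, 0.642]
contact_force: [-0.1, -0.3, 1.2]
width: 0.0854
```

Emit:
arm_command(targets=[{"dp": [0,0,0],"turn": [-8.2,0,0],"grip": 1},{"dp": [0,0,0],"turn": [-8.2,0,0],"grip": 1},{"dp": [0,0,0],"turn": [-8.2,0,0],"grip": 1},{"dp": [0.04,0,0],"turn": [-8.2,0,0],"grip": 1},{"dp": [0.04,0,0],"turn": [-8.2,0,0],"grip": 1},{"dp": [0.04,0,0],"turn": [-8.2,0,0],"grip": 1},{"dp": [0.02,0,0],"turn": [-8.2,0,0],"grip": 1},{"dp": [0,0,0],"turn": [-8.2,0,0],"grip": 1}])

```text
clock: 3.65
position: [0.5931, 0.0395, 0.3055]
ee_rot: [0.594, 0.377, 0.599, -0.381]
contact_force: [0.5, -0.5, 0.2]
width: 0.0857
```

Emit:
arm_command(targets=[{"dp": [0,0,0],"turn": [0,0,0],"grip": 1}])

```text
clock: 3.75
position: [0.5944, 0.0397, 0.3085]
ee_rot: [0.595, 0.381, 0.596, -0.382]
contact_force: [0.3, 0.1, -0.1]
width: 0.0851
```

Run:
```python
from h import *
s,p,R=st();print(s['clock'],p,s['qpos'].round(3)); shot('wrist','w3');plan([.594,.0453,.215],mk([0,0,-1],[.839,.545,0]))
```

```text
3.75 [0.59444341 0.03967157 0.30853935] [-5.000e-02  3.740e-01  1.607e+00 -1.000e-03  1.163e+00 -4.820e-01]
dp tool [ 0.0945  0.0016 -0.0052] turn [-8.4   0.02  0.03]
```

View pics/w3.png

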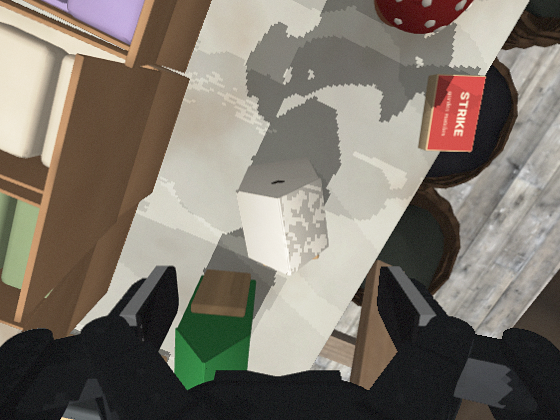

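Emit:
arm_command(targets=[{"dp": [0,0.001,-0.005],"turn": [-8.4,0,0],"grip": 1},{"dp": [0,0,0],"turn": [0,0,0],"grip": 1},{"dp": [0,0,0],"turn": [0,0,0],"grip": 1}])

```text
clock: 4.1
position: [0.5936, 0.0459, 0.3104]
ee_rot: [0.622, 0.338, 0.621, -0.337]
contact_force: [0.2, -0.1, -0.4]
width: 0.0852
```

Run:
```python
from h import *
s,p,R=st();print(s['clock'],p,s['qpos'].round(3)); im,c=shot('wrist','w4');plan([.594,.0453,.215],mk([0,0,-1],[.839,.545,0]))
for X in [(.5824,.0637,.11),(.6063,.0266,.11)]: print(proj(c,X))
cv2.imwrite('pics/w4z.png',cv2.resize(cv2.imread('pics/w4.png')[130:300,180:390],None,fx=3.5,fy=3.5,interpolation=cv2.INTER_CUBIC))
```

```text
4.1 [0.59355419 0.04593999 0.31040275] [-0.039  0.371  1.607 -0.     1.162 -0.615]
dp tool [ 0.0953 -0.0001  0.0008] turn [ 0.01  0.06 -0.05]
[278.4806258  207.68803577]
[278.26831323 283.14049537]
```

View pics/w4z.png

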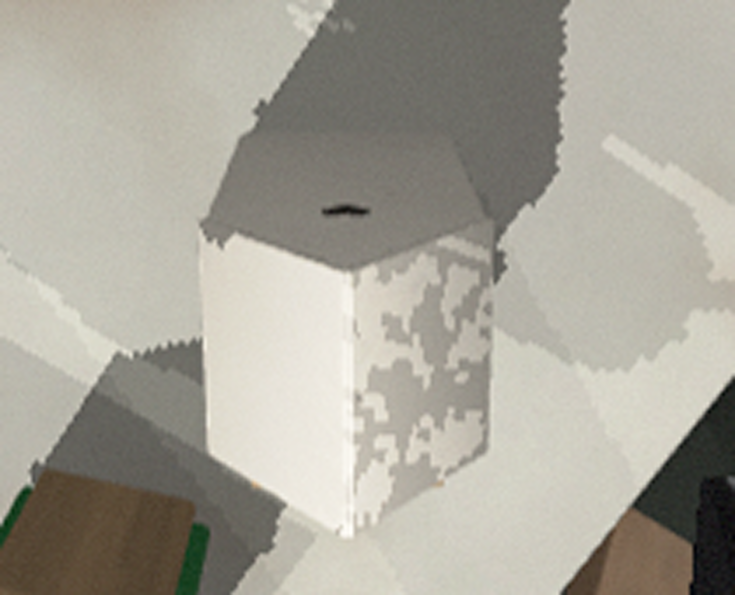

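Emit:
arm_command(targets=[{"dp": [0.03,0,0.001],"turn": [0,0,0],"grip": 1},{"dp": [0.03,0,0],"turn": [0,0,0],"grip": 1},{"dp": [0.025,0,0],"turn": [0,0,0],"grip": 1},{"dp": [0.01,0,0],"turn": [0,0,0],"grip": 1},{"dp": [0,0,0],"turn": [0,0,0],"grip": 1},{"dp": [0,0,0],"turn": [0,0,0],"grip": 0.4}], grip_force=30)

```text
clock: 4.75
position: [0.5946, 0.0456, 0.2156]
ee_rot: [0.623, 0.337, 0.621, -0.336]
contact_force: [-0.1, -0.2, 0.9]
width: 0.073
```

Emit:
arm_command(targets=[{"dp": [0,0,0],"turn": [0,0,0],"grip": 0.2},{"dp": [0,0,0],"turn": [0,0,0],"grip": -0.1},{"dp": [0,0,0],"turn": [0,0,0],"grip": -0.1},{"dp": [0,0,0],"turn": [0,0,0],"grip": -0.1}])

```text
clock: 5.15
position: [0.5945, 0.0457, 0.2163]
ee_rot: [0.623, 0.337, 0.621, -0.336]
contact_force: [-0.5, 0.1, 6.7]
width: 0.05
```

Emit:
arm_command(targets=[{"dp": [-0.01,0,0],"turn": [0,0,0],"grip": -0.1},{"dp": [-0.03,0,0],"turn": [0,0,0],"grip": -0.1},{"dp": [-0.04,0,0],"turn": [0,0,0],"grip": -0.1},{"dp": [-0.04,0,0],"turn": [0,0,0],"grip": -0.1},{"dp": [-0.04,0,0],"turn": [0,0,0],"grip": -0.1},{"dp": [-0.03,0,0],"turn": [0,0,0],"grip": -0.1},{"dp": [0,0,0],"turn": [0,0,0],"grip": -0.1}])

```text
clock: 5.85
position: [0.5946, 0.0458, 0.4101]
ee_rot: [0.625, 0.338, 0.619, -0.335]
contact_force: [0.7, -1.1, -0.8]
width: 0.0497
```

Run:
```python
from h import *
s,p,R=st();print(s['clock'],p,s['contact_force'].round(2)); shot('side','d5'); shot('wrist','w5')
a=cv2.imread('pics/d5.png')[60:340,180:420]; cv2.imwrite('pics/d5z.png',cv2.resize(a,None,fx=2,fy=2,interpolation=cv2.INTER_CUBIC))
ctr=np.array([.525,-.2864]);y=np.radians(-81.47);X=np.array([np.cos(y),np.sin(y)]);Y=np.array([-X[1],X[0]])
t=ctr-.0655*X+.015*Y; print(t); plan([*t,.40],mk([0,0,-1],[*Y,0]))
```

```text
5.85 [0.59458907 0.04576728 0.41011059] [ 0.65 -1.06 -0.83]
[ 0.53011864 -0.21939963]
dp tool [ 0.0049 -0.1982  0.1872] turn [ 2.469e+01  1.000e-02 -1.000e-02]
```

View pics/d5z.png

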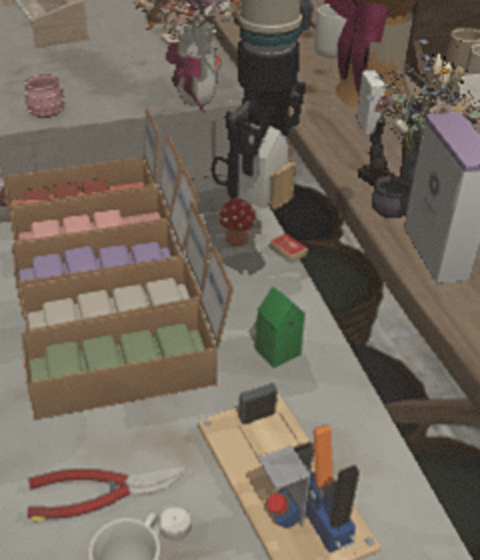

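View pics/w5.png

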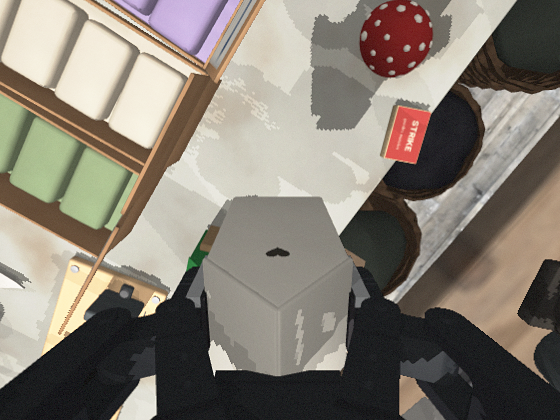

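Emit:
arm_command(targets=[{"dp": [0,-0.02,0.019],"turn": [0,0,0],"grip": -0.1},{"dp": [0,-0.03,0.028],"turn": [0,0,0],"grip": -0.1},{"dp": [0,-0.03,0.028],"turn": [0,0,0],"grip": -0.1},{"dp": [0,-0.03,0.028],"turn": [0,0,0],"grip": -0.1},{"dp": [0,-0.03,0.028],"turn": [0,0,0],"grip": -0.1},{"dp": [0,-0.03,0.028],"turn": [0,0,0],"grip": -0.1},{"dp": [0,-0.028,0.028],"turn": [0,0,0],"grip": -0.1},{"dp": [0,0,0],"turn": [6.2,0,0],"grip": -0.1}])

```text
clock: 6.75
position: [0.5292, -0.2235, 0.4017]
ee_rot: [0.6, 0.37, 0.603, -0.373]
contact_force: [0.5, 0.4, -2.4]
width: 0.0494
```

Emit:
arm_command(targets=[{"dp": [0,0,0],"turn": [6.2,0,0],"grip": -0.1},{"dp": [0,0,0],"turn": [6.2,0,0],"grip": -0.1},{"dp": [0,0,0],"turn": [6.1,0,0],"grip": -0.1},{"dp": [0,0,0],"turn": [0,0,0],"grip": -0.1},{"dp": [0,0,0],"turn": [0,0,0],"grip": -0.1}])

```text
clock: 7.25
position: [0.5303, -0.219, 0.4029]
ee_rot: [0.535, 0.461, 0.538, -0.461]
contact_force: [-0.0, -0.0, -1.0]
width: 0.0494
```

```bash
cat >> h.py <<'E'
CTR=np.array([.525,-.2864]);yw=np.radians(-81.47);X=np.array([np.cos(yw),np.sin(yw),0]);Y=np.array([-X[1],X[0],0]);Zu=np.array([0,0,1.])
def cl(x,y,z): return np.array([*CTR,0])+x*X+y*Y+z*Zu
def tocl(p): q=np.array(p)-[*CTR,0]; return np.array([q@X,q@Y,q[2]])
E
python3 - <<'E'
from h import *
s,p,R=st();print(s['clock'],p,tocl(p).round(4),s['contact_force'].round(2)); im,c=shot('wrist','w6')
f=R@np.array([.2163-.110,0,-.0225])+p; print('ridge front pred',proj(c,f))
for y in(-.025,.025): print('eave',proj(c,R@np.array([.2163-.075,y,-.0225])+p))
plan(cl(-.0655,.015,.25),mk([0,0,-1],Y))
E
```

```text
7.25 [ 0.53034733 -0.2190092   0.40287953] [-0.0659  0.0153  0.4029] [-0.05 -0.02 -1.04]
ridge front pred [278.22972804 309.66848865]
eave [207.52263949 252.75379627]
eave [348.42752426 252.55149693]
dp tool [ 0.1533 -0.      0.0006] turn [ 0.1  -0.09  0.12]
```

View pics/w6.png

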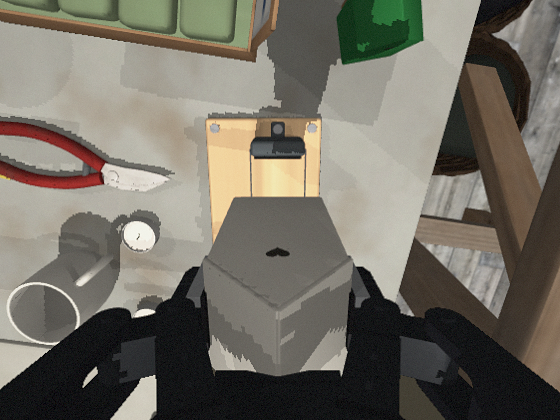

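Run:
```python
from h import *
cv2.imwrite('pics/w6z.png',cv2.resize(cv2.imread('pics/w6.png')[105:205,195:335],None,fx=5.4,fy=5.4,interpolation=cv2.INTER_CUBIC))
```

```text
(no output)
```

View pics/w6z.png

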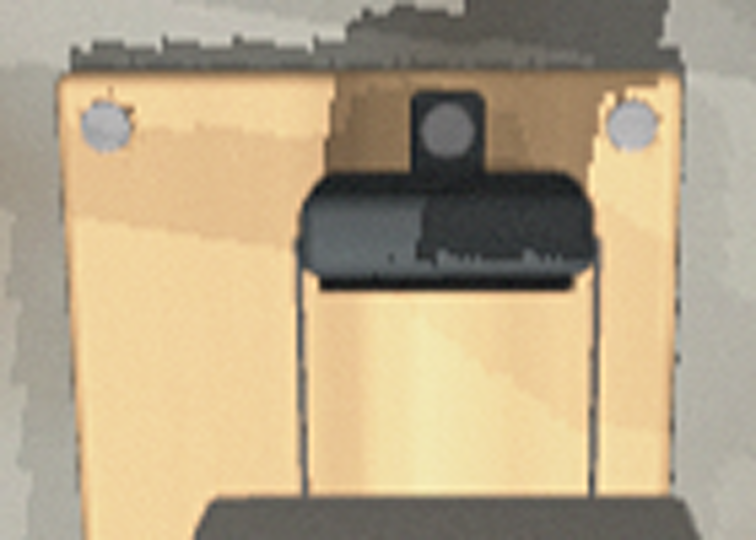

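Run:
```python
from h import *
c=load('w6')
Z=lambda x,y:(195+x/5.4-.4,105+y/5.4-.4)
for n,x,y,z in [('face L',320,292,.058),('R',574,292,.058),('edge top',62,72,.012),('edgeR',680,72,.012),('engr',300,300,.012),('engr',597,300,.012)]: print(n,(tocl(onz(c,*Z(x,y),z))*1000).round(1))
```

```text
face L [-90.8  -7.6  58. ]
R [-90.8  35.8  58. ]
edge top [-125.5  -59.1   12. ]
edgeR [-125.5   58.1   12. ]
engr [-82.1 -14.9  12. ]
engr [-82.2  43.4  12. ]
```

Emit:
arm_command(targets=[{"dp": [0.03,0,0],"turn": [0,0,0],"grip": -0.1},{"dp": [0.035,0,0],"turn": [0,0,0],"grip": -0.1},{"dp": [0.035,0,0],"turn": [0,0,0],"grip": -0.1},{"dp": [0.03,0,0],"turn": [0,0,0],"grip": -0.1},{"dp": [0.02,0,0],"turn": [0,0,0],"grip": -0.1},{"dp": [0.015,0,0],"turn": [0,0,0],"grip": -0.1},{"dp": [0,0,0],"turn": [0,0,0],"grip": -0.1},{"dp": [0,0,0],"turn": [0,0,0],"grip": -0.1}])

```text
clock: 8.1
position: [0.5308, -0.2192, 0.2396]
ee_rot: [0.536, 0.461, 0.536, -0.461]
contact_force: [-0.3, -0.1, -0.9]
width: 0.0495
```

Run:
```python
from h import *
s,p,R=st();print(s['clock'],p,tocl(p).round(4),s['contact_force'].round(2)); im,c=shot('side','d7')
plan(cl(-.0653,.0148,.228),mk([0,0,-1],Y))
cv2.imwrite('pics/d7z.png',cv2.resize(cv2.imread('pics/d7.png')[180:380,260:400],None,fx=3,fy=3,interpolation=cv2.INTER_CUBIC))
```

```text
8.1 [ 0.5307674  -0.21915025  0.23961965] [-0.0657  0.0157  0.2396] [-0.27 -0.08 -0.89]
dp tool [ 0.0123 -0.0011  0.0002] turn [ 0.02  0.02 -0.04]
```

View pics/d7z.png

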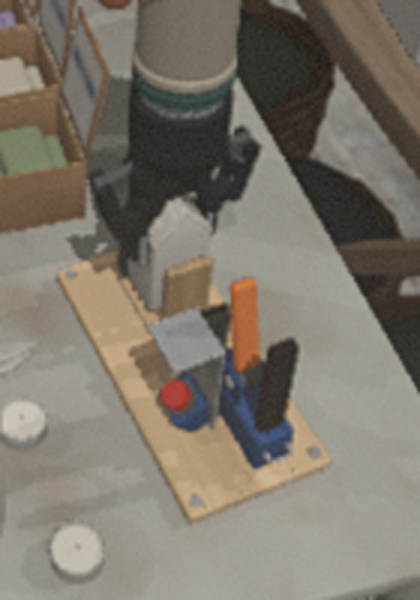

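Panel faces the jaw, still proud. Lower gently.

Emit:
arm_command(targets=[{"dp": [0.006,-0.001,0],"turn": [0,0,0],"grip": -0.1},{"dp": [0.003,0,0],"turn": [0,0,0],"grip": -0.1},{"dp": [0.002,0,0],"turn": [0,0,0],"grip": -0.1},{"dp": [0,0,0],"turn": [0,0,0],"grip": -0.1}])

```text
clock: 8.55
position: [0.5296, -0.2193, 0.2286]
ee_rot: [0.536, 0.461, 0.536, -0.461]
contact_force: [-0.5, 0.1, -0.9]
width: 0.0493
```

Emit:
arm_command(targets=[{"dp": [0.001,0,0],"turn": [0,0,0],"grip": -0.1},{"dp": [0.001,0,0],"turn": [0,0,0],"grip": -0.1},{"dp": [0,0,0],"turn": [0,0,0],"grip": -0.1}])

```text
clock: 8.85
position: [0.5296, -0.2193, 0.2283]
ee_rot: [0.536, 0.461, 0.536, -0.461]
contact_force: [-1.4, 1.8, 8.0]
width: 0.0495
```

Emit:
arm_command(targets=[{"dp": [0,0,0],"turn": [0,0,0],"grip": 0.25},{"dp": [0,0,0],"turn": [0,0,0],"grip": 0.5},{"dp": [0,0,0],"turn": [0,0,0],"grip": 0.8},{"dp": [0,0,0],"turn": [0,0,0],"grip": 0.9}])

```text
clock: 9.25
position: [0.5298, -0.2194, 0.2266]
ee_rot: [0.536, 0.461, 0.536, -0.461]
contact_force: [0.0, -0.1, 0.7]
width: 0.0808
```

Emit:
arm_command(targets=[{"dp": [-0.015,0,0],"turn": [0,0,0],"grip": 0.9},{"dp": [-0.03,0,0],"turn": [0,0,0],"grip": 0.9},{"dp": [-0.04,0,0],"turn": [0,0,0],"grip": 0.9},{"dp": [-0.04,0,0],"turn": [0,0,0],"grip": 0.9},{"dp": [0,0,0],"turn": [0,0,0],"grip": -1},{"dp": [0,0,0],"turn": [0,0,0],"grip": -1}])

```text
clock: 9.85
position: [0.5298, -0.2194, 0.3525]
ee_rot: [0.537, 0.462, 0.535, -0.461]
contact_force: [-0.7, 0.8, -0.4]
width: 0.0542
```

Run:
```python
from h import *
s,p,R=st();print(s['clock'],p,tocl(p).round(4),s['width']);print(R.round(2)); im,c=shot('side','d8'); shot('wrist','w8'); shot('scene','s8')
cv2.imwrite('pics/d8z.png',cv2.resize(cv2.imread('pics/d8.png')[220:350,280:380],None,fx=4.5,fy=4.5,interpolation=cv2.INTER_CUBIC))
cv2.imwrite('pics/s8z.png',cv2.resize(cv2.imread('pics/s8.png')[110:210,270:350],None,fx=5,fy=5,interpolation=cv2.INTER_CUBIC))
```

```text
9.85 [ 0.52976125 -0.21936149  0.35252697] [-0.0656  0.0147  0.3525] 0.05422737364574925
[[ 0.    0.99  0.15]
 [-0.    0.15 -0.99]
 [-1.    0.    0.  ]]
```

View pics/d8z.png

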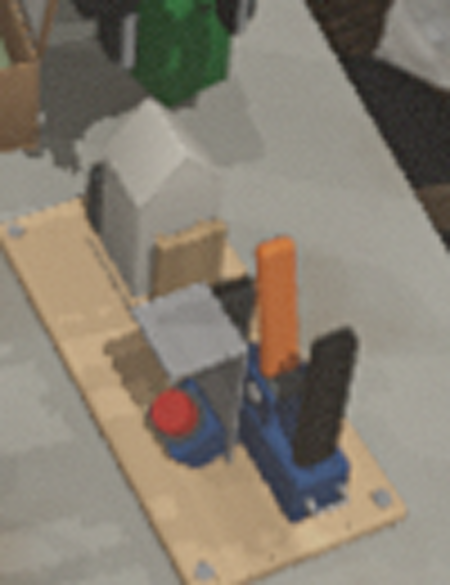

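View pics/w8.png

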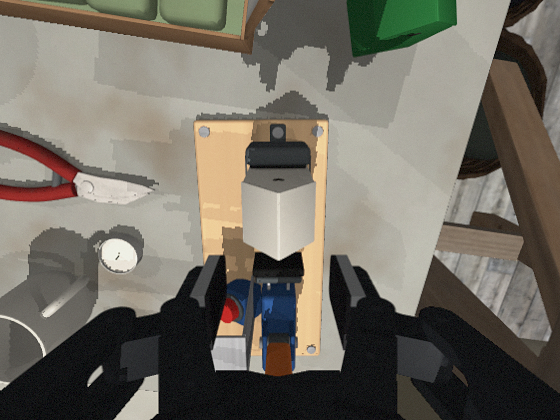

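View pics/s8z.png

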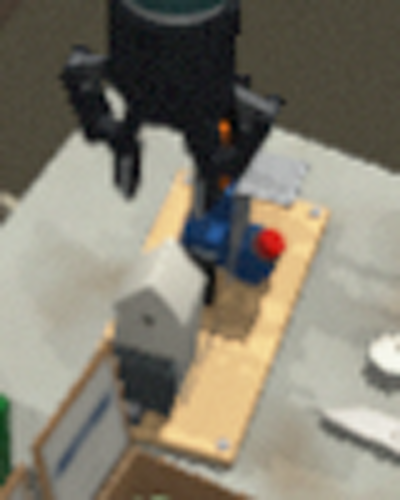

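Emit:
arm_command(targets=[{"dp": [0,0,0.04],"turn": [0,0,0],"grip": -1},{"dp": [0,0,0.04],"turn": [0,0,0],"grip": -1},{"dp": [0.02,0,0],"turn": [0,0,0],"grip": -1},{"dp": [0.03,0,0],"turn": [0,0,0],"grip": -1},{"dp": [0.01,0,0],"turn": [0,0,0],"grip": -1},{"dp": [0,0,0],"turn": [0,0,0],"grip": -1}], grip_force=20)

```text
clock: 10.6
position: [0.5408, -0.2979, 0.2887]
ee_rot: [0.533, 0.461, 0.538, -0.462]
contact_force: [-0.1, -0.8, 0.4]
width: -0.0004
```

Run:
```python
from h import *
s,p,R=st();print(s['clock'],p,(tocl(p)*1000).round(1),s['width'],s['contact_force'].round(2)); im,c=shot('side','d9'); shot('wrist','w9')
cv2.imwrite('pics/d9z.png',cv2.resize(cv2.imread('pics/d9.png')[200:350,270:390],None,fx=4,fy=4,interpolation=cv2.INTER_CUBIC))
```

```text
10.6 [ 0.54075967 -0.29789683  0.2886678 ] [ 13.7  13.9 288.7] -0.00038568033722619365 [-0.09 -0.83  0.45]
```

View pics/d9z.png

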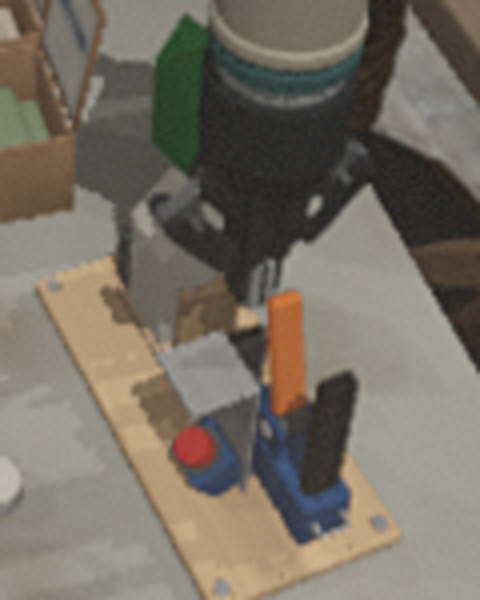

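View pics/w9.png

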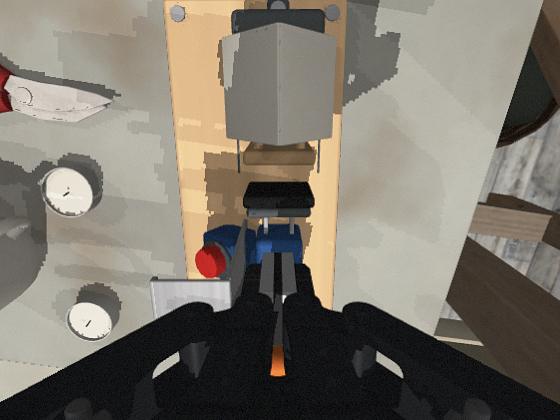

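Emit:
arm_command(targets=[{"dp": [0,0,0.008],"turn": [0,0,0],"grip": -1},{"dp": [0,0,0.006],"turn": [0,0,0],"grip": -1},{"dp": [0,0,0.004],"turn": [0,0,0],"grip": -1},{"dp": [0,0,0.004],"turn": [0,0,0],"grip": -1}])

```text
clock: 11.1
position: [0.545, -0.3202, 0.2925]
ee_rot: [0.536, 0.462, 0.536, -0.461]
contact_force: [-0.3, 3.2, 2.7]
width: -0.0002
```

Emit:
arm_command(targets=[{"dp": [0,0,0.006],"turn": [0,0,0],"grip": -1},{"dp": [0,0,0.006],"turn": [0,0,0],"grip": -1},{"dp": [0,0,0.006],"turn": [0,0,0],"grip": -1}])

```text
clock: 11.4
position: [0.5475, -0.3379, 0.2919]
ee_rot: [0.535, 0.462, 0.536, -0.461]
contact_force: [-0.2, 4.6, 3.9]
width: -0.0005
```

Run:
```python
from h import *
s,p,R=st();print(s['clock'],(tocl(p)*1000).round(1),(R.T@s['contact_force']).round(2)); shot('wrist','w10')
```

```text
11.4 [ 54.2  14.6 291.9] [-3.87  0.47 -4.64]
```

View pics/w10.png

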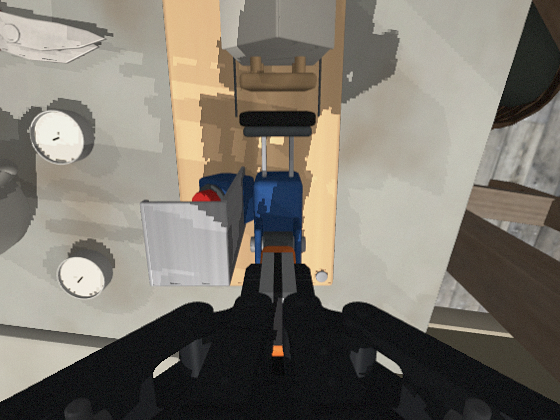

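Emit:
arm_command(targets=[{"dp": [0,0,0.005],"turn": [0,0,0],"grip": -1},{"dp": [0,0,0.004],"turn": [0,0,0],"grip": -1},{"dp": [0,0,0],"turn": [0,0,0],"grip": -1}])

```text
clock: 11.75
position: [0.5488, -0.3463, 0.2913]
ee_rot: [0.535, 0.462, 0.537, -0.461]
contact_force: [-0.6, 7.2, 2.7]
width: 0.0001
```

Emit:
arm_command(targets=[{"dp": [0,0,0.003],"turn": [0,0,0],"grip": -1},{"dp": [0,0,0],"turn": [0,0,0],"grip": -1}])

```text
clock: 11.95
position: [0.549, -0.3474, 0.2912]
ee_rot: [0.533, 0.463, 0.538, -0.46]
contact_force: [-1.5, 12.1, 4.3]
width: -0.0003
```

Emit:
arm_command(targets=[{"dp": [0,0,-0.012],"turn": [0,0,0],"grip": -1},{"dp": [0,0,-0.018],"turn": [0,0,0],"grip": -1},{"dp": [0,0,-0.016],"turn": [0,0,0],"grip": -1},{"dp": [0,0,0],"turn": [0,0,0],"grip": -1},{"dp": [0,0,0],"turn": [0,0,0],"grip": -1}])

```text
clock: 12.45
position: [0.5426, -0.3044, 0.292]
ee_rot: [0.537, 0.461, 0.535, -0.462]
contact_force: [-0.3, 0.3, 0.3]
width: -0.0
```

Run:
```python
from h import *
s,p,R=st();print(s['clock'],(tocl(p)*1000).round(1),(R.T@s['contact_force']).round(2)); shot('wrist','w11')
```

```text
12.45 [ 20.4  14.8 292. ] [-0.25 -0.26 -0.31]
```

View pics/w11.png

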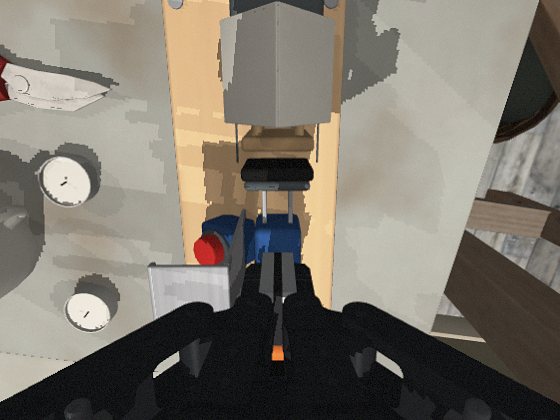

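Emit:
arm_command(targets=[{"dp": [0,0,0.012],"turn": [0,0,0],"grip": -1},{"dp": [0,0,0.01],"turn": [0,0,0],"grip": -1},{"dp": [0,0,0.008],"turn": [0,0,0],"grip": -1},{"dp": [0,0,0.006],"turn": [0,0,0],"grip": -1},{"dp": [0,0,0.004],"turn": [0,0,0],"grip": -1}])

```text
clock: 13.0
position: [0.5485, -0.3445, 0.2916]
ee_rot: [0.535, 0.463, 0.536, -0.461]
contact_force: [-0.0, 6.0, 2.6]
width: -0.0001
```

Emit:
arm_command(targets=[{"dp": [0,0,0.003],"turn": [0,0,0],"grip": -1},{"dp": [0,0,0.002],"turn": [0,0,0],"grip": -1},{"dp": [0,0,0.001],"turn": [0,0,0],"grip": -1}])

```text
clock: 13.3
position: [0.5491, -0.3477, 0.2912]
ee_rot: [0.533, 0.464, 0.538, -0.46]
contact_force: [0.6, 13.0, 5.8]
width: -0.0001
```

Full second stroke. Return and look.

Emit:
arm_command(targets=[{"dp": [0,0,-0.012],"turn": [0,0,0],"grip": -1},{"dp": [0,0,-0.018],"turn": [0,0,0],"grip": -1},{"dp": [0,0,-0.016],"turn": [0,0,0],"grip": -1},{"dp": [0,0,0],"turn": [0,0,0],"grip": -1},{"dp": [0,0,0],"turn": [0,0,0],"grip": -1}])

```text
clock: 13.8
position: [0.5427, -0.3046, 0.292]
ee_rot: [0.537, 0.461, 0.535, -0.462]
contact_force: [0.0, -0.6, 0.6]
width: 0.0003
```

Run:
```python
from h import *
s,p,R=st();print(s['clock'],(tocl(p)*1000).round(1),(R.T@s['contact_force']).round(2)); shot('wrist','w12')
cv2.imwrite('pics/w12z.png',cv2.resize(cv2.imread('pics/w12.png')[0:260,180:380],None,fx=2.3,fy=2.3,interpolation=cv2.INTER_CUBIC))
```

```text
13.8 [ 20.6  14.8 292. ] [-0.58 -0.07  0.65]
```

View pics/w12z.png

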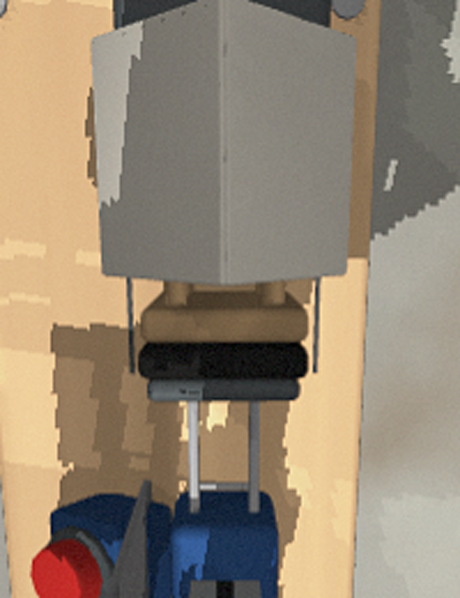

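Emit:
arm_command(targets=[{"dp": [0,0,0.012],"turn": [0,0,0],"grip": -1},{"dp": [0,0,0.008],"turn": [0,0,0],"grip": -1},{"dp": [0,0,0.006],"turn": [0,0,0],"grip": -1}])

```text
clock: 14.15
position: [0.5464, -0.3306, 0.292]
ee_rot: [0.535, 0.462, 0.536, -0.461]
contact_force: [-0.1, 7.3, 4.1]
width: -0.0
```

Emit:
arm_command(targets=[{"dp": [0,0,0.004],"turn": [0,0,0],"grip": -1},{"dp": [0,0,0.002],"turn": [0,0,0],"grip": -1}])

```text
clock: 14.35
position: [0.5472, -0.3355, 0.2921]
ee_rot: [0.534, 0.463, 0.537, -0.461]
contact_force: [-0.9, 9.8, 6.1]
width: 0.0003
```

Emit:
arm_command(targets=[{"dp": [0,0,0.002],"turn": [0,0,0],"grip": -1},{"dp": [0,0,0.001],"turn": [0,0,0],"grip": -1}])

```text
clock: 14.55
position: [0.5477, -0.3384, 0.2921]
ee_rot: [0.534, 0.463, 0.537, -0.461]
contact_force: [-0.6, 7.7, 6.8]
width: 0.0001
```

Emit:
arm_command(targets=[{"dp": [0,0,0.002],"turn": [0,0,0],"grip": -1},{"dp": [0,0,0],"turn": [0,0,0],"grip": -1}])

```text
clock: 14.75
position: [0.5479, -0.3405, 0.292]
ee_rot: [0.534, 0.463, 0.536, -0.461]
contact_force: [-0.4, 7.5, 4.8]
width: 0.0003
```

Emit:
arm_command(targets=[{"dp": [0,0,0.002],"turn": [0,0,0],"grip": -1},{"dp": [0,0,0],"turn": [0,0,0],"grip": -1}])

```text
clock: 14.95
position: [0.5483, -0.3424, 0.2919]
ee_rot: [0.534, 0.463, 0.537, -0.461]
contact_force: [-0.2, 7.1, 6.0]
width: -0.0002
```

Run:
```python
from h import *
s,p,R=st();print(s['clock'],(tocl(p)*1000).round(1),(R.T@s['contact_force']).round(2)); shot('wrist','w13')
cv2.imwrite('pics/w13z.png',cv2.resize(cv2.imread('pics/w13.png')[0:200,180:380],None,fx=3,fy=3,interpolation=cv2.INTER_CUBIC))
```

```text
14.95 [ 58.8  14.7 291.9] [-5.96  0.85 -7.11]
```

View pics/w13z.png

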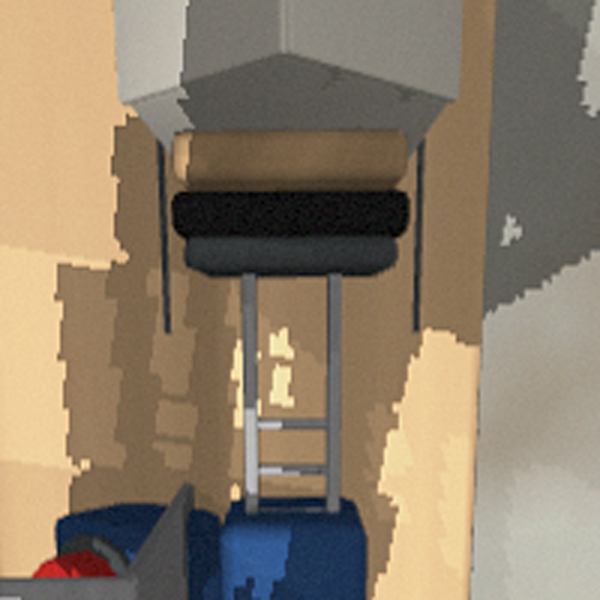

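Emit:
arm_command(targets=[{"dp": [0,0,0.001],"turn": [0,0,0],"grip": -1},{"dp": [0,0,0],"turn": [0,0,0],"grip": -1}])

```text
clock: 15.2
position: [0.5484, -0.3432, 0.2918]
ee_rot: [0.534, 0.463, 0.537, -0.461]
contact_force: [-0.6, 7.8, 4.2]
width: 0.0
```

Emit:
arm_command(targets=[{"dp": [0,0,0.001],"turn": [0,0,0],"grip": -1},{"dp": [0,0,0],"turn": [0,0,0],"grip": -1}])

```text
clock: 15.4
position: [0.5485, -0.3438, 0.2917]
ee_rot: [0.534, 0.463, 0.537, -0.46]
contact_force: [-0.6, 8.9, 5.6]
width: -0.0001
```

Emit:
arm_command(targets=[{"dp": [0,0,0.001],"turn": [0,0,0],"grip": -1},{"dp": [0,0,0],"turn": [0,0,0],"grip": -1}])

```text
clock: 15.6
position: [0.5486, -0.3444, 0.2917]
ee_rot: [0.534, 0.463, 0.537, -0.46]
contact_force: [-0.7, 10.4, 5.1]
width: -0.0
```

Emit:
arm_command(targets=[{"dp": [0,0,0.001],"turn": [0,0,0],"grip": -1},{"dp": [0,0,0],"turn": [0,0,0],"grip": -1}])

```text
clock: 15.8
position: [0.5487, -0.345, 0.2917]
ee_rot: [0.533, 0.464, 0.538, -0.46]
contact_force: [-0.5, 11.4, 5.9]
width: -0.0002
```

Emit:
arm_command(targets=[{"dp": [0,0,0.001],"turn": [0,0,0],"grip": -1},{"dp": [0,0,0],"turn": [0,0,0],"grip": -1}])

```text
clock: 16.0
position: [0.5488, -0.3455, 0.2916]
ee_rot: [0.533, 0.464, 0.538, -0.46]
contact_force: [-0.9, 12.6, 6.4]
width: 0.0
```

Run:
```python
from h import *
s,p,R=st();print(s['clock'],(tocl(p)*1000).round(1),(R.T@s['contact_force']).round(2)); shot('wrist','w14');shot('side','d14')
cv2.imwrite('pics/w14z.png',cv2.resize(cv2.imread('pics/w14.png')[0:200,180:380],None,fx=3,fy=3,interpolation=cv2.INTER_CUBIC))
```

```text
16.0 [ 62.   14.8 291.6] [ -6.27   0.92 -12.65]
```

View pics/w14z.png

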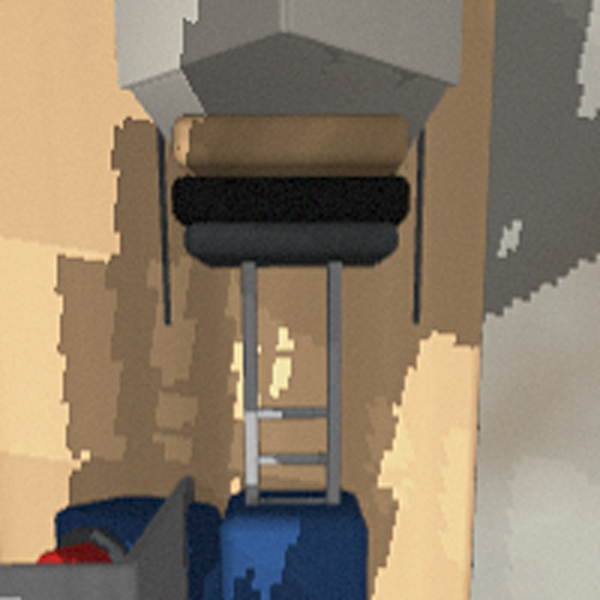

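```bash
python3 - <<'E'
from h import *
for f,ys in (('w13',dict(eL=(122,102),eR=(455,99),po=182,pi=131,jf=193)),('w14',dict(eL=(118,86),eR=(459,83),po=166,pi=115,jf=179))):
    c=load(f); Z=lambda x,y:(180+x/3-.3,y/3-.3)
    L=lambda x,y,z:(tocl(onz(c,*Z(x,y),z))*1000).round(1)
    print(f,'eave',L(*ys['eL'],.087),L(*ys['eR'],.087),'panel outer',L(290,ys['po'],.074),'inner',L(290,ys['pi'],.074),'jaw',L(290,ys['jf'],.06))
E
python3 - <<'E'
import cv2
a=cv2.imread('pics/w14.png')[0:110,215:345]; cv2.imwrite('pics/w14y.png',cv2.resize(a,None,fx=6,fy=5.4,interpolation=cv2.INTER_CUBIC))
E
```

```text
w13 eave [-46.4 -11.7  87. ] [-46.7  39.9  87. ] panel outer [-36.3  14.3  74. ] inner [-44.2  14.3  74. ] jaw [-36.1  14.3  60. ]
w14 eave [-46.6 -12.3  87. ] [-46.9  40.5  87. ] panel outer [-36.8  14.3  74. ] inner [-44.7  14.3  74. ] jaw [-36.5  14.2  60. ]
```

View pics/w14y.png

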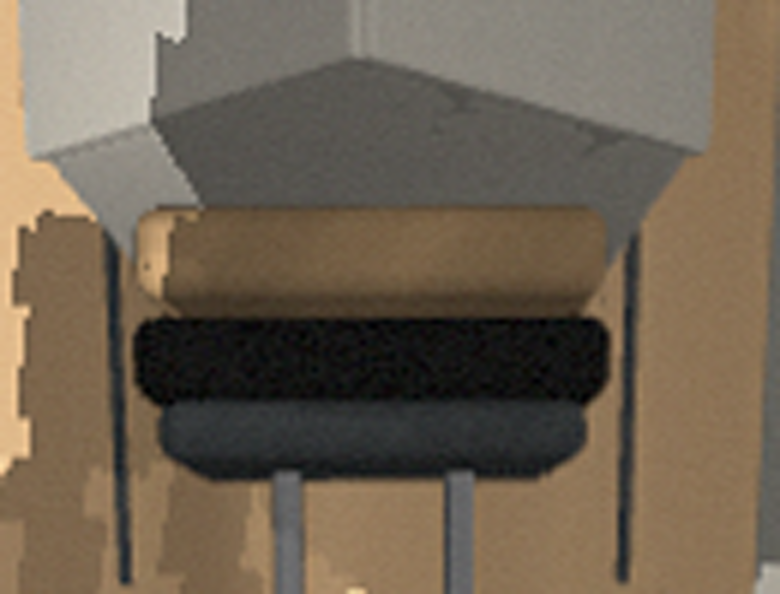

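Emit:
arm_command(targets=[{"dp": [0,0,0.002],"turn": [0,0,0],"grip": -1},{"dp": [0,0,0],"turn": [0,0,0],"grip": -1}])

```text
clock: 16.3
position: [0.549, -0.3467, 0.2916]
ee_rot: [0.532, 0.465, 0.539, -0.459]
contact_force: [-1.0, 14.5, 7.4]
width: -0.0001
```

Emit:
arm_command(targets=[{"dp": [0,0,0.002],"turn": [0,0,0],"grip": -1},{"dp": [0,0,0],"turn": [0,0,0],"grip": -1}])

```text
clock: 16.5
position: [0.5492, -0.3479, 0.2915]
ee_rot: [0.531, 0.465, 0.539, -0.459]
contact_force: [-1.0, 18.1, 7.9]
width: 0.0001
```

Run:
```python
from h import *
s,p,R=st();print(s['clock'],(tocl(p)*1000).round(1),(R.T@s['contact_force']).round(2)); shot('wrist','w15')
a=cv2.imread('pics/w15.png')[0:110,215:345]; cv2.imwrite('pics/w15y.png',cv2.resize(a,None,fx=6,fy=5.4,interpolation=cv2.INTER_CUBIC))
```

```text
16.5 [ 64.4  14.8 291.5] [ -7.61   1.61 -18.12]
```

View pics/w15y.png

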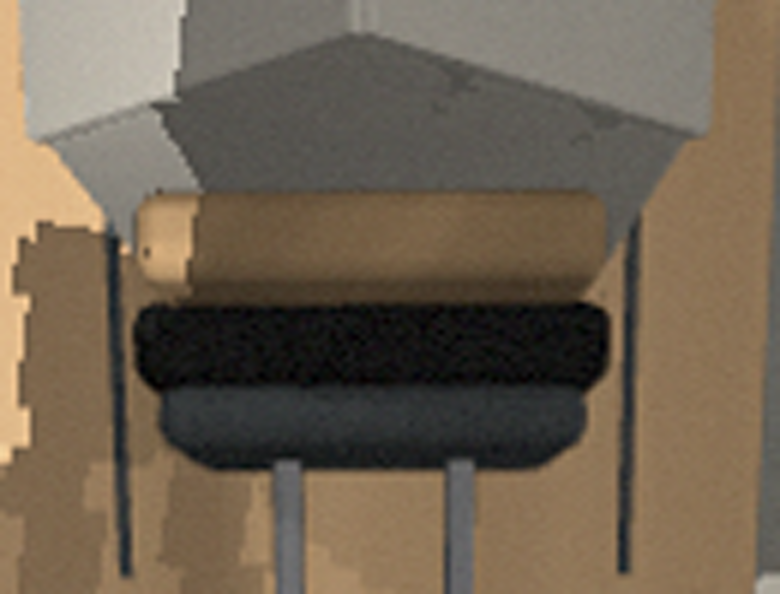

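Emit:
arm_command(targets=[{"dp": [0,0,-0.015],"turn": [0,0,0],"grip": -1},{"dp": [0,0,-0.018],"turn": [0,0,0],"grip": -1},{"dp": [0,0,-0.018],"turn": [0,0,0],"grip": -1},{"dp": [0,0,0],"turn": [0,0,0],"grip": -1},{"dp": [0,0,0],"turn": [0,0,0],"grip": -1}])

```text
clock: 17.05
position: [0.5422, -0.3017, 0.2919]
ee_rot: [0.537, 0.461, 0.535, -0.462]
contact_force: [0.7, -0.1, 0.7]
width: -0.0
```

Run:
```python
from h import *
s,p,R=st();print(s['clock'],(tocl(p)*1000).round(1),(R.T@s['contact_force']).round(2)); shot('wrist','w16')
a=cv2.imread('pics/w16.png')[0:260,180:380]; cv2.imwrite('pics/w16y.png',cv2.resize(a,None,fx=2.3,fy=2.3,interpolation=cv2.INTER_CUBIC))
```

```text
17.05 [ 17.7  14.7 291.9] [-0.71  0.68  0.25]
```

View pics/w16y.png

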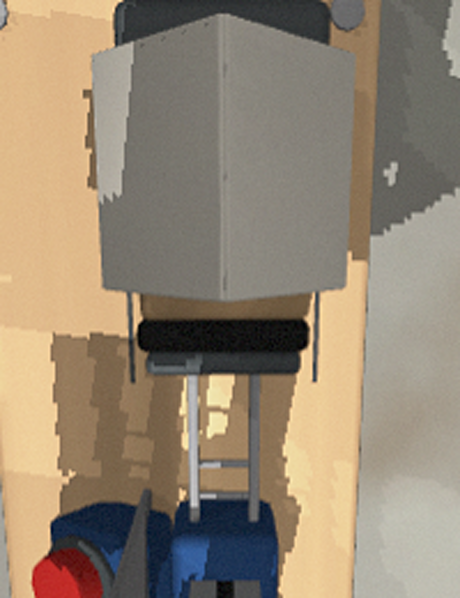

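Emit:
arm_command(targets=[{"dp": [0,0,0.012],"turn": [0,0,0],"grip": -1},{"dp": [0,0,0.004],"turn": [0,0,0],"grip": -1},{"dp": [0,0,0],"turn": [0,0,0],"grip": -1}])

```text
clock: 17.4
position: [0.5446, -0.3182, 0.2918]
ee_rot: [0.535, 0.462, 0.535, -0.462]
contact_force: [0.3, 3.5, 2.4]
width: -0.0001
```

Emit:
arm_command(targets=[{"dp": [0,0,0.003],"turn": [0,0,0],"grip": -1},{"dp": [0,0,0],"turn": [0,0,0],"grip": -1}])

```text
clock: 17.6
position: [0.5448, -0.3199, 0.2918]
ee_rot: [0.535, 0.462, 0.536, -0.461]
contact_force: [-0.4, 5.6, 3.5]
width: -0.0002
```

Emit:
arm_command(targets=[{"dp": [0,0,0.002],"turn": [0,0,0],"grip": -1},{"dp": [0,0,0],"turn": [0,0,0],"grip": -1}])

```text
clock: 17.8
position: [0.545, -0.3211, 0.292]
ee_rot: [0.535, 0.462, 0.537, -0.461]
contact_force: [-0.7, 6.7, 4.2]
width: -0.0001
```

Emit:
arm_command(targets=[{"dp": [0,0,0.002],"turn": [0,0,0],"grip": -1},{"dp": [0,0,0],"turn": [0,0,0],"grip": -1}])

```text
clock: 18.0
position: [0.5452, -0.3224, 0.2921]
ee_rot: [0.534, 0.463, 0.537, -0.46]
contact_force: [-0.2, 9.4, 7.0]
width: 0.0001
```

Emit:
arm_command(targets=[{"dp": [0,0,0.002],"turn": [0,0,0],"grip": -1},{"dp": [0,0,0.002],"turn": [0,0,0],"grip": -1},{"dp": [0,0,0],"turn": [0,0,0],"grip": -1}])

```text
clock: 18.3
position: [0.5456, -0.3251, 0.2925]
ee_rot: [0.533, 0.464, 0.538, -0.46]
contact_force: [-1.0, 14.1, 10.1]
width: -0.0002
```

Emit:
arm_command(targets=[{"dp": [0,0,0.002],"turn": [0,0,0],"grip": -1},{"dp": [0,0,0],"turn": [0,0,0],"grip": -1}])

```text
clock: 18.5
position: [0.5458, -0.3264, 0.2926]
ee_rot: [0.533, 0.464, 0.538, -0.459]
contact_force: [-2.3, 16.3, 11.9]
width: 0.0001
```

Emit:
arm_command(targets=[{"dp": [0,0,-0.012],"turn": [0,0,0],"grip": -1},{"dp": [0,0,-0.01],"turn": [0,0,0],"grip": -1},{"dp": [0,0,-0.008],"turn": [0,0,0],"grip": -1},{"dp": [-0.03,0,0],"turn": [0,0,0],"grip": -1},{"dp": [-0.04,0,0],"turn": [0,0,0],"grip": -1},{"dp": [-0.03,0,0],"turn": [0,0,0],"grip": -1},{"dp": [0,0,0],"turn": [0,0,0],"grip": -1}])

```text
clock: 19.2
position: [0.5429, -0.3018, 0.3972]
ee_rot: [0.54, 0.461, 0.531, -0.462]
contact_force: [-1.4, 0.4, 0.2]
width: -0.0
```

Run:
```python
from h import *
s,p,R=st();print(s['clock'],(tocl(p)*1000).round(1)); shot('wrist','w17');shot('side','d17');shot('scene','s17')
obs=[]
for f,box in (('w17',(150,200,300,330)),('d17',(310,290,345,330)),('s17',(300,145,345,175)),('d8',(310,290,345,330)),('s8',(300,145,345,175))):
    im=cv2.imread(f'pics/{f}.png'); h=cv2.cvtColor(im,cv2.COLOR_BGR2HSV)
    m=cv2.inRange(h,(0,150,90),(6,255,255))|cv2.inRange(h,(174,150,90),(180,255,255))
    n,l,stt,cen=cv2.connectedComponentsWithStats(m)
    o=[(stt[i],cen[i].round(1)) for i in range(1,n) if stt[i][4]>15 and box[0]<cen[i][0]<box[2] and box[1]<cen[i][1]<box[3]]
    print(f,o)
```

```text
19.2 [ 17.9  15.4 397.2]
w17 [(array([215, 196,  21,   9, 132], dtype=int32), array([225., 201.]))]
d17 [(array([314, 307,   9,   9,  69], dtype=int32), array([318. , 311.2]))]
s17 [(array([321, 156,   6,   6,  24], dtype=int32), array([323.6, 158.2]))]
d8 [(array([314, 307,   9,   9,  68], dtype=int32), array([318.1, 311.2]))]
s8 [(array([321, 156,   6,   6,  23], dtype=int32), array([323.6, 158.3]))]
```

View pics/w17.png

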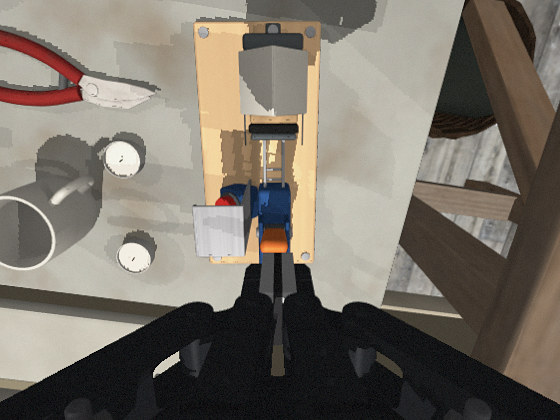

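View pics/d17.png

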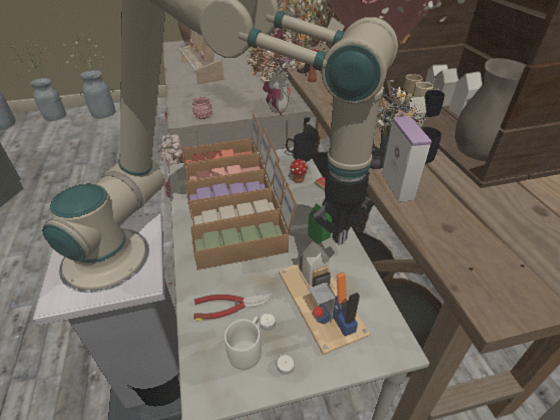

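Run:
```python
from h import *
def red(f,box):
    im=cv2.imread(f'pics/{f}.png'); h=cv2.cvtColor(im,cv2.COLOR_BGR2HSV)
    m=cv2.inRange(h,(0,130,70),(8,255,255))|cv2.inRange(h,(172,130,70),(180,255,255))
    n,l,stt,cen=cv2.connectedComponentsWithStats(m)
    o=[(stt[i][4],stt[i],cen[i]) for i in range(1,n) if box[0]<cen[i][0]<box[2] and box[1]<cen[i][1]<box[3]]
    o.sort(key=lambda t:-t[0]);print(f,o[0][1],o[0][2].round(1)); return (load(f),*o[0][2])
a=[red('w16',(150,180,300,330)),red('w12',(150,180,300,330)),red('d17',(310,290,345,330)),red('s17',(300,145,345,175)),red('w9',(150,200,300,330)),red('w1',(100,50,400,300)) if 0 else red('w11',(150,180,300,330))]
X3,e=tri(a);print(tocl(X3)*1000,e)
for sel in ([0,2],[0,3],[2,3],[0,2,3],[4,2,3]):
    X3,e=tri([a[i] for i in sel]);print(sel,(tocl(X3)*1000).round(1),e)
```

```text
w16 [194 238  31  32 760] [208.7 254.1]
w12 [193 234  32  31 752] [208.4 250. ]
d17 [314 307  10  10  75] [318.3 311.2]
s17 [321 156   6   6  28] [323.5 158.2]
w9 [195 245  31  33 778] [210.1 261.3]
w11 [193 235  32  30 754] [208.5 250.2]
[ 46.49308212 -33.68070089  41.43394374] [array([ 0. , -0.2]), array([0. , 0.1]), array([ 0.1, -0. ]), array([ 0.1, -0. ]), array([ 0.1, -0.4]), array([0., 0.])]
[0, 2] [ 46.5 -33.8  41.5] [array([-0.2, -0.1]), array([0.1, 0. ])]
[0, 3] [ 46.5 -33.5  41.4] [array([ 0.3, -0.3]), array([ 0.1, -0. ])]
[2, 3] [ 46.3 -33.6  41.2] [array([ 0.1, -0. ]), array([0.1, 0. ])]
[0, 2, 3] [ 46.4 -33.6  41.4] [array([ 0.1, -0.4]), array([ 0.1, -0. ]), array([ 0.1, -0. ])]
[4, 2, 3] [ 46.5 -33.7  41.4] [array([ 0.1, -0.5]), array([ 0.1, -0. ]), array([ 0.1, -0. ])]
```

```bash
cat >> h.py <<'E'
A=.574*Y-.819*Zu
B=cl(.0468,-.0355,.044)
E
python3 - <<'E'
from h import *
s,p,R=st();R1=mk(A,X);plan(B-.283*A,R1); print(B-.283*A, s['qpos'].round(2)); w=Ro.from_matrix(R.T@R1).as_rotvec(degrees=True); print(np.linalg.norm(w),w/12); print('world shift',B-.283*A-p,'in new tool',R1.T@(B-.283*A-p))
E
```

```text
dp tool [ 0.1154 -0.2121  0.0303] turn [86.91 27.48 27.44]
[ 0.33618928 -0.3620425   0.275777  ] [-0.62  0.35  1.43 -0.    1.36 -0.77]
95.1890373847939 [7.24219605 2.29041007 2.28646052]
world shift [-0.20539399 -0.06135266 -0.11527809] in new tool [-0.02739957  0.03020847  0.23995122]
```

Emit:
arm_command(targets=[{"dp": [0,-0.035,0.005],"turn": [0,0,0],"grip": -1},{"dp": [0,-0.045,0.005],"turn": [0,0,0],"grip": -1},{"dp": [0,-0.045,0.005],"turn": [0,0,0],"grip": -1},{"dp": [0,-0.045,0.005],"turn": [0,0,0],"grip": -1},{"dp": [0,-0.042,0.01],"turn": [0,0,0],"grip": -1},{"dp": [0,0,0],"turn": [7.2,2.3,2.3],"grip": -1},{"dp": [0,0,0],"turn": [7.2,2.3,2.3],"grip": -1},{"dp": [0,0,0],"turn": [7.2,2.3,2.3],"grip": -1}])

```text
clock: 20.15
position: [0.3359, -0.3616, 0.39]
ee_rot: [0.431, 0.614, 0.442, -0.493]
contact_force: [0.7, 0.6, 0.3]
width: -0.0
```

Emit:
arm_command(targets=[{"dp": [0,0,0],"turn": [7.2,2.3,2.3],"grip": -1},{"dp": [0,0,0],"turn": [7.2,2.3,2.3],"grip": -1},{"dp": [0,0,0],"turn": [7.2,2.3,2.3],"grip": -1},{"dp": [0,0,0],"turn": [7.2,2.3,2.3],"grip": -1},{"dp": [0,0,0],"turn": [7.2,2.3,2.3],"grip": -1},{"dp": [0,0,0],"turn": [7.2,2.3,2.3],"grip": -1},{"dp": [0,0,0],"turn": [7.2,2.3,2.3],"grip": -1},{"dp": [0,0,0],"turn": [0,0,0],"grip": -1}])

```text
clock: 20.95
position: [0.3358, -0.3611, 0.3898]
ee_rot: [0.13, 0.851, 0.16, -0.483]
contact_force: [-0.8, 0.4, -0.5]
width: -0.0002
```

Run:
```python
from h import *
s,p,R=st();print(s['clock'],p,(tocl(p)*1000).round(1),s['qpos'].round(2));plan(B-.283*A,mk(A,X))
```

```text
20.95 [ 0.33578699 -0.36113967  0.38982272] [  45.8 -198.2  389.8] [-1.16  0.13  1.8   0.57  1.2  -0.23]
dp tool [ 0.0985 -0.0067  0.0571] turn [14.69  4.41  4.81]
```

Emit:
arm_command(targets=[{"dp": [0,0,0],"turn": [7.3,2.2,2.4],"grip": -1},{"dp": [0,0,0],"turn": [7.3,2.2,2.4],"grip": -1},{"dp": [0,0,0],"turn": [0,0,0],"grip": -1},{"dp": [0,0,0],"turn": [0,0,0],"grip": -1}])

```text
clock: 21.35
position: [0.3365, -0.3614, 0.391]
ee_rot: [0.038, 0.884, 0.068, -0.46]
contact_force: [-0.2, 0.3, 0.3]
width: -0.0002
```

Run:
```python
from h import *
s,p,R=st();print(s['clock'],p,(tocl(p)*1000).round(1),s['qpos'].round(2));plan(B-.243*A,mk(A,X))
```

```text
21.35 [ 0.33648069 -0.36141248  0.39103555] [  46.2 -197.6  391. ] [-1.19  0.11  1.85  0.67  1.12 -0.05]
dp tool [1.342e-01 1.000e-04 6.640e-02] turn [0.47 0.04 0.02]
```

Emit:
arm_command(targets=[{"dp": [0.025,0,0.02],"turn": [0.4,0,0],"grip": -1},{"dp": [0.035,0,0.02],"turn": [0,0,0],"grip": -1},{"dp": [0.035,0,0.02],"turn": [0,0,0],"grip": -1},{"dp": [0.03,0,0.006],"turn": [0,0,0],"grip": -1},{"dp": [0.009,0,0],"turn": [0,0,0],"grip": -1},{"dp": [0,0,0],"turn": [0,0,0],"grip": -1}])

```text
clock: 21.95
position: [0.3601, -0.3582, 0.2433]
ee_rot: [0.034, 0.885, 0.066, -0.46]
contact_force: [0.0, -0.8, -0.6]
width: -0.0003
```

Run:
```python
from h import *
s,p,R=st();print(s['clock'],p,(tocl(p)*1000).round(1),s['qpos'].round(2));plan(B-.183*A,mk(A,X));shot('wrist','w18');shot('side','d18')
cv2.imwrite('pics/d18z.png',cv2.resize(cv2.imread('pics/d18.png')[180:380,220:400],None,fx=3.3,fy=3,interpolation=cv2.INTER_CUBIC))
```

```text
21.95 [ 0.36012618 -0.35818824  0.24327967] [  46.5 -173.7  243.3] [-1.13  0.3   2.04  0.86  0.81 -0.33]
dp tool [0.0595 0.0003 0.0012] turn [-0.05 -0.04  0.08]
```

View pics/w18.png

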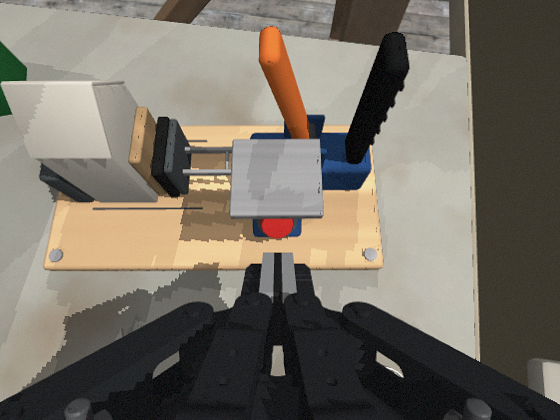

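View pics/d18z.png

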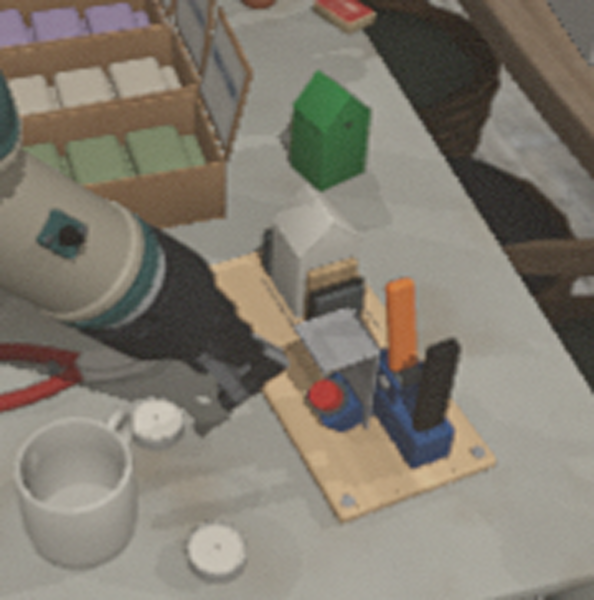

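Emit:
arm_command(targets=[{"dp": [0.02,0,0.001],"turn": [0,0,0],"grip": -1},{"dp": [0.02,0,0],"turn": [0,0,0],"grip": -1},{"dp": [0.012,0,0],"turn": [0,0,0],"grip": -1},{"dp": [0.005,0,0],"turn": [0,0,0],"grip": -1},{"dp": [0,0,0],"turn": [0,0,0],"grip": -1}])

```text
clock: 22.55
position: [0.3913, -0.3538, 0.1973]
ee_rot: [0.034, 0.885, 0.065, -0.46]
contact_force: [0.5, 0.1, 0.1]
width: 0.0002
```

Run:
```python
from h import *
s,p,R=st();print(s['clock'],(tocl(p)*1000).round(1),(R.T@s['contact_force']).round(2));plan(B-.173*A,mk(A,X));shot('wrist','w19');shot('side','d19')
cv2.imwrite('pics/d19z.png',cv2.resize(cv2.imread('pics/d19.png')[220:360,260:380],None,fx=4,fy=4,interpolation=cv2.INTER_CUBIC))
```

```text
22.55 [  46.8 -142.2  197.3] [ 0.25 -0.06 -0.44]
dp tool [ 0.0137 -0.      0.0006] turn [-0.08 -0.1  -0.11]
```

View pics/w19.png

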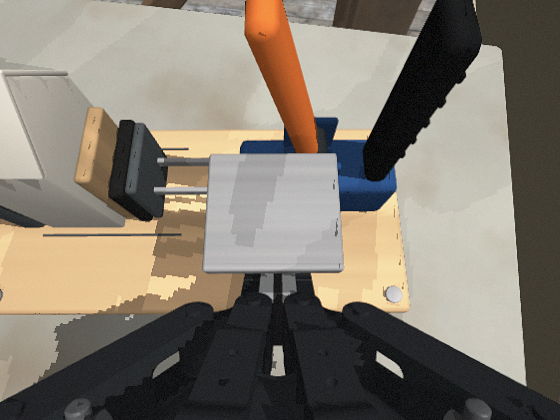

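View pics/d19z.png

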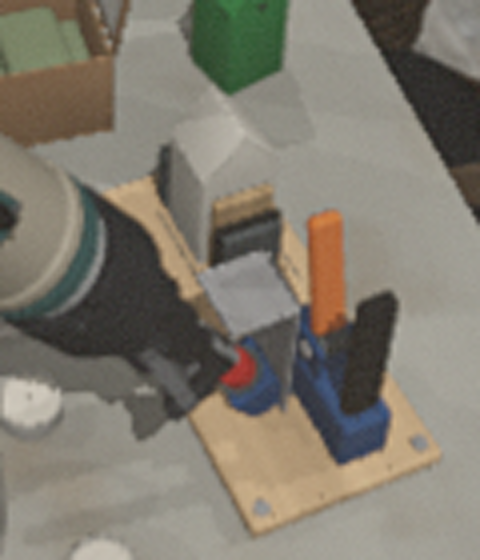

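Fingertips are just short of the red button. Advance slowly.

Emit:
arm_command(targets=[{"dp": [0.004,0,0],"turn": [0,0,0],"grip": -1},{"dp": [0.004,0,0],"turn": [0,0,0],"grip": -1},{"dp": [0,0,0],"turn": [0,0,0],"grip": -1}])

```text
clock: 22.95
position: [0.3957, -0.3529, 0.1902]
ee_rot: [0.034, 0.885, 0.065, -0.46]
contact_force: [0.9, -1.9, 0.0]
width: -0.0002
```

Emit:
arm_command(targets=[{"dp": [0.002,0,0],"turn": [0,0,0],"grip": -1},{"dp": [0.002,0,0],"turn": [0,0,0],"grip": -1},{"dp": [0,0,0],"turn": [0,0,0],"grip": -1}])

```text
clock: 23.25
position: [0.398, -0.3527, 0.187]
ee_rot: [0.034, 0.885, 0.065, -0.46]
contact_force: [-0.4, 0.1, 0.0]
width: -0.0003
```

Emit:
arm_command(targets=[{"dp": [0.002,0,0],"turn": [0,0,0],"grip": -1},{"dp": [0,0,0],"turn": [0,0,0],"grip": -1}])

```text
clock: 23.45
position: [0.3991, -0.3525, 0.1854]
ee_rot: [0.034, 0.885, 0.065, -0.46]
contact_force: [-0.9, -0.8, -0.4]
width: 0.0002
```

Emit:
arm_command(targets=[{"dp": [0.002,0,0],"turn": [0,0,0],"grip": -1},{"dp": [0.002,0,0],"turn": [0,0,0],"grip": -1},{"dp": [0,0,0],"turn": [0,0,0],"grip": -1}])

```text
clock: 23.75
position: [0.4014, -0.3522, 0.1822]
ee_rot: [0.034, 0.885, 0.065, -0.46]
contact_force: [-2.1, 0.5, 2.1]
width: -0.0002
```

Emit:
arm_command(targets=[{"dp": [0.002,0,0],"turn": [0,0,0],"grip": -1},{"dp": [0,0,0],"turn": [0,0,0],"grip": -1}])

```text
clock: 23.95
position: [0.4017, -0.352, 0.1817]
ee_rot: [0.035, 0.885, 0.065, -0.459]
contact_force: [-14.0, 0.6, 16.7]
width: -0.0001
```

Run:
```python
from h import *
s,p,R=st();print(s['clock'],(tocl(p+.173*R[:,0])*1000).round(1),(R.T@s['contact_force']).round(2));shot('wrist','w20');shot('side','d20')
cv2.imwrite('pics/d20z.png',cv2.resize(cv2.imread('pics/d20.png')[220:360,260:380],None,fx=4,fy=4,interpolation=cv2.INTER_CUBIC))
```

```text
23.95 [ 47.  -32.2  40.2] [-21.54  -2.61   1.65]
```

View pics/d20z.png

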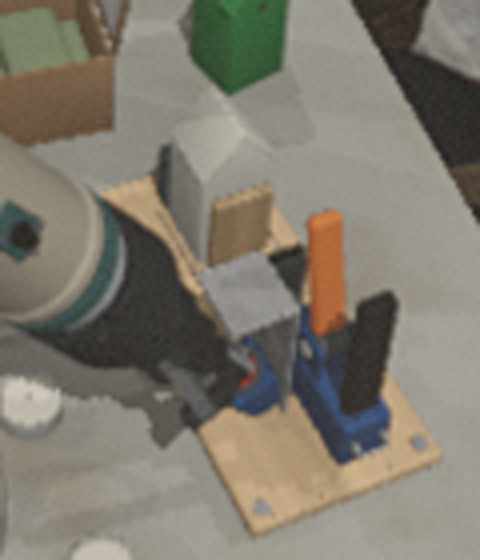

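Emit:
arm_command(targets=[{"dp": [-0.0005,0,0],"turn": [0,0,0],"grip": -1},{"dp": [0,0,0],"turn": [0,0,0],"grip": -1},{"dp": [0,0,0],"turn": [0,0,0],"grip": -1},{"dp": [0,0,0],"turn": [0,0,0],"grip": -1},{"dp": [0,0,0],"turn": [0,0,0],"grip": -1},{"dp": [0,0,0],"turn": [0,0,0],"grip": -1},{"dp": [0,0,0],"turn": [0,0,0],"grip": -1}])

```text
clock: 24.75
position: [0.4015, -0.352, 0.1818]
ee_rot: [0.034, 0.885, 0.065, -0.46]
contact_force: [-10.6, 0.4, 12.2]
width: -0.0
```

Run:
```python
from h import *
s,p,R=st();print(s['clock'],(R.T@s['contact_force']).round(2));shot('wrist','w21')
```

```text
24.75 [-16.02  -1.95   1.53]
```

View pics/w21.png

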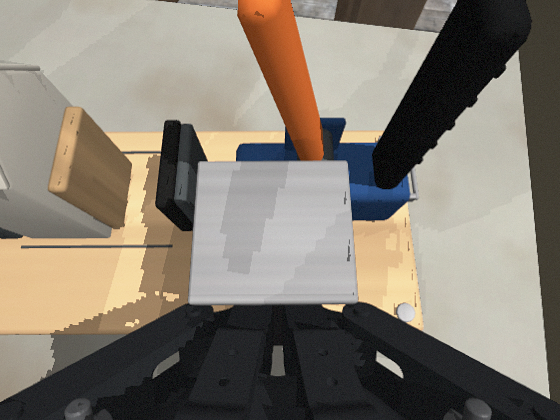

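Emit:
arm_command(targets=[{"dp": [-0.01,0,0],"turn": [0,0,0],"grip": -1},{"dp": [-0.03,0,0],"turn": [0,0,0],"grip": -1},{"dp": [-0.04,0,0],"turn": [0,0,0],"grip": -1},{"dp": [-0.04,0,0],"turn": [0,0,0],"grip": -1},{"dp": [-0.03,0,0],"turn": [0,0,0],"grip": -1},{"dp": [-0.02,0,0],"turn": [0,0,0],"grip": -1},{"dp": [0,0,0],"turn": [0,0,0],"grip": -1}])

```text
clock: 25.5
position: [0.3048, -0.3671, 0.3223]
ee_rot: [0.035, 0.885, 0.063, -0.459]
contact_force: [1.0, 0.5, -1.0]
width: 0.0002
```

Run:
```python
from h import *
s,p,R=st();print(s['clock'],p,(R.T@s['contact_force']).round(2));shot('wrist','w22');shot('side','d22');shot('scene','s22')
```

```text
25.5 [ 0.30483395 -0.36710854  0.32228405] [ 1.45 -0.39 -0.29]
```

View pics/w22.png

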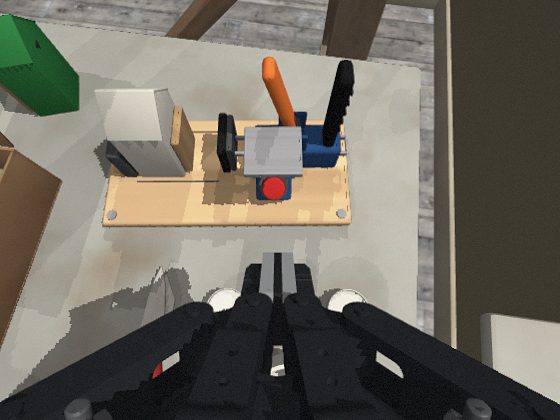

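View pics/d22.png

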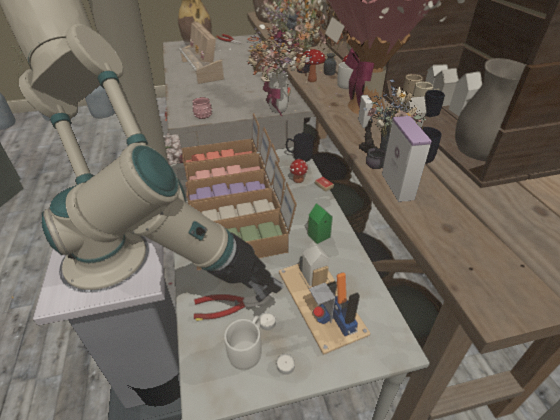

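Run:
```python
from h import *
cv2.imwrite('pics/w22z.png',cv2.resize(cv2.imread('pics/w22.png')[75:235,95:360],None,fx=2.9,fy=2.9,interpolation=cv2.INTER_CUBIC))
c=load('w22')
for x,n in((-.005,'jaw open'),(.005-.01,''),): pass
Z=lambda p:((p-[95,75]+.3)*2.9).round(0)
for n,q in [('jaw0 top near',cl(-.005,-.007,.06)),('jaw0 top far',cl(-.005,.037,.06)),('jaw 2mm adv',cl(-.007,.037,.06)),('panel outer top far home',cl(-.0908+.054,.035,.074)),('near',cl(-.0368,-.005,.074)),('panel outer 2mm proud',cl(-.0348,.035,.074))]: print(n,Z(proj(c,q)))
```

```text
jaw0 top near [353. 227.]
jaw0 top far [359. 107.]
jaw 2mm adv [353. 107.]
panel outer top far home [251.  87.]
near [240. 200.]
panel outer 2mm proud [257.  87.]
```

View pics/w22z.png

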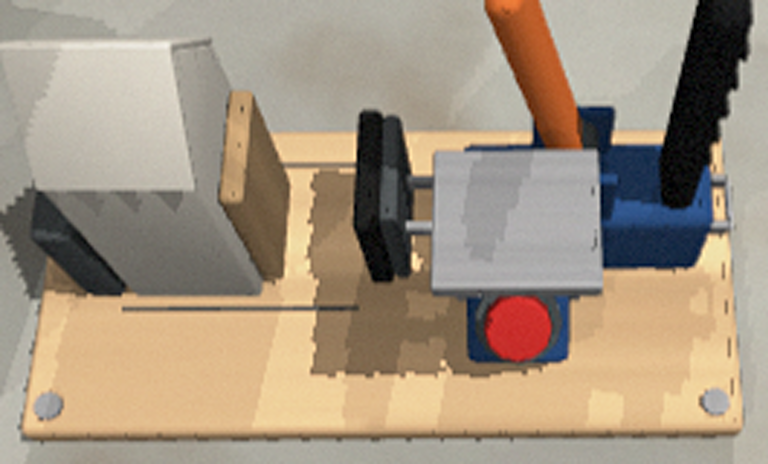

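Run:
```python
from h import *
print(manip.sign_off())
```

```text
the job is handed in; nothing more can be done
None
```

The job is done and was handed in at about 25.7 s. The white house stands on the clamp board against the stop block, with its back panel pressed home by the clamp, and the robot is touching nothing.

- **Placing:** I set the house down about 3 mm from the stop block, panel towards the jaw and about 8 mm proud, then let go.
- **Pumping:** It took three pumps to press the panel home. The third read 18 N at the trigger, with jaw and stop measured about 54.3 mm apart (home is 54 mm). That pump ended near the trigger's end of travel, so I added a fourth short one. It went rigid early, at about 16 N, which confirmed it was tight.
- **Release:** I held the red button in along its own line for about 0.9 s until the jaw was back, then drew straight back. I pushed a little past its end of travel, peaking at about 21.5 N.

**Last checks:** In the final wrist picture the jaw's edge matches its fully open position and the panel's outer face matches home, each to within about 1 mm. The trigger is at rest and the button is out. In the final side view the house is upright, the other things look to be where they were, and no check disagreed.

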